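Load a battery pack into the hooded test dock

ROBOT

A 6-joint arm with a two-finger parallel gripper is mounted at the origin on a cart in front of the work surface, level with it; the furniture and walls round the work are solid. World frame = base frame: x ahead of the robot, y to its left, z up, the work surface at z = 0. Lengths are in m, angles in rad, forces in N, time in s.
With the tool pointing down it reaches from about 0.375 to 0.825 m from the base axis. Payload 5.5 kg.
Tool frame: the origin (TCP) lies between the finger pads; the fingertips stand env.nose_length ahead of it and the grasp point (between the pads) lies 8 mm behind it (env.nose_length is the distance from the TCP to the fingertips, in m); y points along the fingers, x is the direction in which the jaws open and shut, and the axes are right-handed (so a half turn about y gives the same grasp; the last joint's range is limited). The gripper opens to 85 mm and grips with 20 to 120 N. Pads are 22 mm wide; open, the fingers measure 114 mm over their backs; the gripper's body (76 mm by 85 mm) begins 54 mm behind the grasp point. The pads swing forward as they close: fully open they stand 13 mm farther back than shut.
Start: joints at [1.237, 0.314, -0.047, 1.21, 0, 1.571], TCP at [0.197, 0.567, 0.242] pointing down, gripper open.
Joint ranges: [-2.67, 2.67], [-0.69, 1.73], [-1.03, 1.25], [-2.08, 2.16], [-1.42, 1.45], [-3.14, 3.14]. Speed limits (rad/s): [2.39, 2.39, 3.01, 3.14, 3.14, 3.14].

INTERFACE

Orientations are given as a unit quaternion [w, x, y, z].
In Python, from rig import env gives the robot as it stands. The module is installed in compiled form; this text tells all that it offers.
- The arm moves only by the shell command python3 -m pendant 'ROWS' [FORCE]. ROWS is JSON, a list of rows, each a list of 3 entries, a list of its own where there are three numbers: the turn, a rotation vector about the tool's x, y, z in degrees, then the shift along the tool's x, y, z in m, then the finger opening in m, from 0 to 0.0854. A call has 1 to 8 rows; each row is the pose to reach, as a shift and turn from the pose measured when the call began, along the tool's axes at that moment; what a row does not reach only later rows make up. A row lasts 1/8 s, in which the tool goes at most 62.5 mm and 10.7 degrees, less where a joint would pass 70% of its speed; a pose out of reach is approached as far as the arm can. A call with a gripper value outside its range is refused whole. The fingers move at their own pace and stop on an object; FORCE is the grip in N (left out, the last holds). Time passes only in rows, so rows that repeat a pose let the fingers close. It gives the time, the measured TCP pose, the force and the opening at its end, in the units of the state.
- env.state(): the state, without advancing time (a new reading comes with each control period).
- env.camera(name): name is "scene" or "side" or "wrist"; returns a dict with "pixels" (480x640x3 uint8, red, green, blue), "vfov" (degrees; the focal length in pixels is half the picture's height over the tangent of half this angle, whatever the lens; pixels are square), "cx", "cy" (the principal point, pixels), "R" (3x3) and "t" (3): a world point X has camera coordinates R X + t; the wrist camera has in their place "T_tool_cam" (4x4, takes a point from camera to tool coordinates, whose origin is the TCP and whose axes are the tool frame's). Camera axes: x right, y down, z forward; pixel columns grow to the right and rows downward; lengths in m; the calibration is good to about 2 mm. A picture is of the moment at which its call begins: read the wrist's pose just before it. There is no depth.
- env.job_done(): hands the job in, once; it reports no verdict.
Trained networks look in a picture, given as the dict that the camera call returned (one of the last four; its "shot" number tells which), for a name from the list of things; names that differ only in an ending like _2 or _b are one class to them, and where a whole thing is asked for, a point or a joint stands for the part that bears it (a point fixed in the world has none). Each returns a list of dicts, best first, with "confidence" (0 to 1); they miss things now and then, are a little off and sometimes report something else, mostly with a low value. They report only what shows in the picture. A call takes as long as a camera call.
- env.trace(thing, picture): "region" (480x640 bool, what is visible of it) and "extent" ([left, top, width, height] in pixels, round what is visible of it).
The state is a dict: "time": time; "joints": joint angles; "qvel": joint speeds; "effort": joint torques, N m; "eef_pos": TCP position; "ee_rot": TCP orientation; "force": force on the tool from outside, world axes, zero at the start; "wrist_torque": the same for the moment, N m; "finger_gap": finger opening in m.
Only numpy, scipy, OpenCV 4.12 (cv2) and the standard library are available. Lean on these libraries where they do the work, as an engineer would, in place of code of your own. Each camera call takes 0.05 s, during which the arm holds its last target.

TASK

Load the long battery pack into the grey test dock: tip it, slide one end in under the hood, then lay it level on the bay floor and press its other end down without forcing it until the orange latch snaps back over its top edge. Keep the pack the same way up and leave it there, and do not disturb the short pack, the solder spool or the side cutters.

Things in the scene. Friction and masses are not known exactly. Their poses are not given: they have to be found in the camera images.
- long_pack: Battery pack of five cream-yellow cells in a row under a flat top: a block 50 x 125 x 56 mm (x, y, z), about 0.42 kg, loose on the brown board. Origin at the centre of its underside; y along its length, z up. Its two ends are alike. Grip it across its 50 mm width near the top, so that the fingers stay above the dock's side walls.
- battery_dock: Grey dock fixed to the bench, 78 x 188 x 89 mm, with a bay along its y axis, closed by a hood at the -y end. Origin at its underside, below the bay's centre. Bay floor 8 mm above the origin, 58 mm wide, 131 mm long (y -65.5 to +65.5). Side walls 10 mm thick, 22 mm above the floor. A seated pack lies flat on the floor along y, its centre within 3 mm of x = y = 0.
- hood_edge (a point): Lower edge of the hood roof's mouth, mid-width: y = -45.5 mm in the dock's frame, 76 mm above the bay floor. Roof 5 mm thick, running on to the back wall (inner face y = -94.5 mm), cheeks 58 mm apart. From here to the end wall the opening is 111 mm, too short for a level pack: it goes in with the hood end lowered about 30 degrees, and its other end then clears the latch.
- end_stop (a point): Lower edge of the end stop (black contact block 14 mm high above the bay floor, under the hood), at floor level, y = -65.5 mm in the dock's frame; behind and above the block 29 mm are free to the hood's back wall, room for the tilted pack's upper edge. As the pack is levelled its lower hood-end edge moves up to the stop.
- end_wall (a point): Top of the low end wall's inner face, mid-width: y = +65.5 mm in the dock's frame, 32 mm above the bay floor; the wall is 5 mm thick. The opposite end of the pack comes down just inside it.
- latch_nose (a point): Tip of the orange latch's rounded nose above the end wall, 26 mm wide, mid-width; at rest at y = +53.5 mm in the dock's frame, covering the last 6 to 12 mm of a seated pack. The latch head spans 58 to 66 mm above the bay floor; a seated pack's top is at 56 mm.
- latch (a joint): Travel of the orange latch along the dock's +y (m): 0 at rest, 0.014 fully out. Its spring pushes back with about 4 N at rest, 0.35 N more per mm. The pack's end face pushes it out about 6 mm as the pack goes down its last 10 degrees: roughly 6 to 13 N down near that end, more than the pack's weight gives. With the pack level it snaps back over it.
- short_pack: Bystander: shorter cream-yellow battery pack, 50 x 85 x 52 mm, on the blue mat. Origin at the centre of its underside.
- solder_spool: Bystander: upright blue and silver spool, 40 mm across, 50 mm high. Origin at the centre of its underside.
- side_cutters: Bystander: side cutters with red handles, 49 x 117 x 12 mm, lying on the blue mat. Origin at the centre of the underside.

How it is judged:
By the outcome, as a careful person would: the job done as asked, in the order asked, and still so for the second after the job is handed in, with the robot touching nothing.
It also fails if it takes over 48 s, if anything falls off the work surface, if the arm or the gripper's body presses on something with over 40 N, if the wrist force passes 120 N, or if a joint passes its speed limit or range.

## Working session

There is one attempt and no reset: what is moved stays moved. The work goes in short steps, Python scripts to look and compute and a shell command to move; the robot and the scene stay as the last step left them, time stands still between calls to the robot, and variables do not carry over. Pictures are saved under pics/ and viewed, and the job is handed in when it is done.

```bash
mkdir -p pics; ls; python3 - <<'E'
from rig import env
import cv2, numpy as np
s=env.state(); print({k:np.round(v,4).tolist() for k,v in s.items()}, env.nose_length)
for n in ["scene","side","wrist"]:
    p=env.camera(n); print(n,p['vfov'],p['cx'],p['cy'],p.get('R'),p.get('t'),p.get('T_tool_cam'))
    im=p['pixels'][:,:,::-1].copy()
    for th in ["long_pack","battery_dock","latch","short_pack","solder_spool","side_cutters"]:
        r=env.trace(th,p); print(th,[(round(d['confidence'],2),d['extent']) for d in r][:3])
    cv2.imwrite(f'pics/{n}0.png',im)
E
```

```text
pics
{'time': 0.0, 'joints': [1.237, 0.3142, -0.0481, 1.2102, -0.0, 1.5708], 'qvel': [-0.0019, 0.001, -0.0, 0.0007, 0.0009, 0.0007], 'effort': [0.0002, -53.9592, 33.9747, 0.0193, 0.0003, -0.0], 'eef_pos': [0.1964, 0.5664, 0.2414], 'ee_rot': [-0.5758, 0.5765, 0.4095, -0.4105], 'force': [0.8518, 0.6981, -0.1114], 'wrist_torque': [-0.0344, 0.0032, 0.0063], 'finger_gap': 0.0853} 0.011
scene 48.62093272789532 318.5333914226845 242.6348490967458 [[-0.50044466 -0.86576748 -0.00134787]
 [-0.55607991  0.32262661 -0.7659551 ]
 [ 0.66357387 -0.38256861 -0.64289266]] [0.02595002 0.4764155  0.43053891] None
long_pack [(0.56, [324.9, 310.5, 94.0, 64.5])]
battery_dock [(0.65, [208.2, 233.9, 118.8, 94.5])]
latch [(0.86, [205.1, 268.1, 20.2, 35.9])]
short_pack [(0.78, [353.1, 201.5, 56.9, 44.6])]
solder_spool [(0.87, [172.7, 232.2, 24.4, 32.5])]
side_cutters [(0.96, [391.0, 254.9, 66.8, 25.7]), (0.62, [207.2, 232.5, 119.0, 94.5])]
side 49.93412837857567 324.41263523671023 231.1772451652656 [[-0.77597638 -0.63058148  0.01508803]
 [-0.38981107  0.46061077 -0.79742401]
 [ 0.4958911  -0.62466368 -0.60323072]] [0.25498999 0.42719043 0.52158701] None
long_pack [(0.6, [370.1, 269.9, 72.9, 69.9])]
battery_dock [(0.81, [238.3, 227.0, 103.4, 99.0])]
latch [(0.75, [239.0, 273.7, 19.3, 33.0])]
short_pack [(0.63, [337.6, 188.2, 42.0, 45.4]), (0.37, [238.7, 222.5, 105.9, 104.0])]
solder_spool []
side_cutters [(0.97, [380.3, 223.4, 47.4, 27.1])]
wrist 60.61897248646791 322.9564878960613 245.17788581447095 None None [[ 9.99997788e-01 -9.99007762e-04 -1.85092290e-03 -4.03478866e-04]
 [ 1.43122073e-03 -3.21657318e-01  9.46855069e-01 -1.31007324e-01]
 [-1.54127846e-03 -9.46855623e-01 -3.21655177e-01  8.14864808e-02]
 [ 0.00000000e+00  0.00000000e+00  0.00000000e+00  1.00000000e+00]]
long_pack []
battery_dock []
latch []
short_pack []
solder_spool []
side_cutters []
```

View pics/scene0.png

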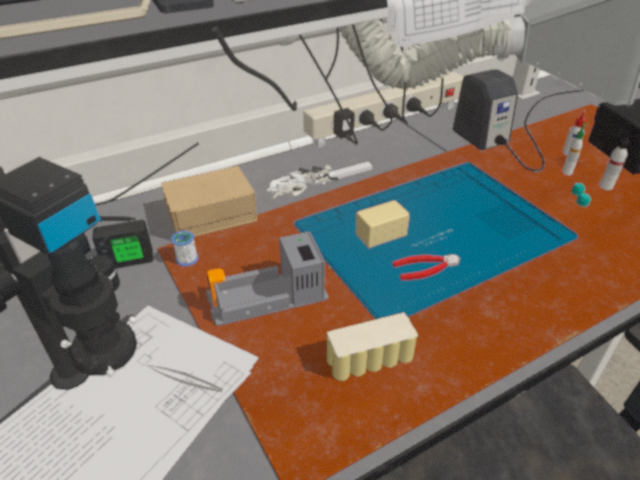

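View pics/side0.png

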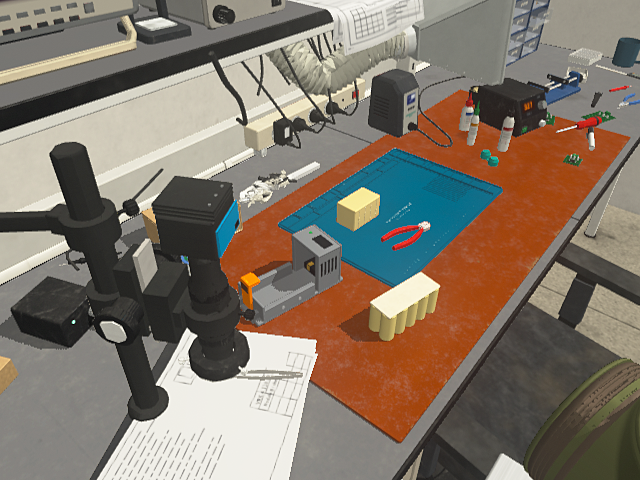

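View pics/wrist0.png

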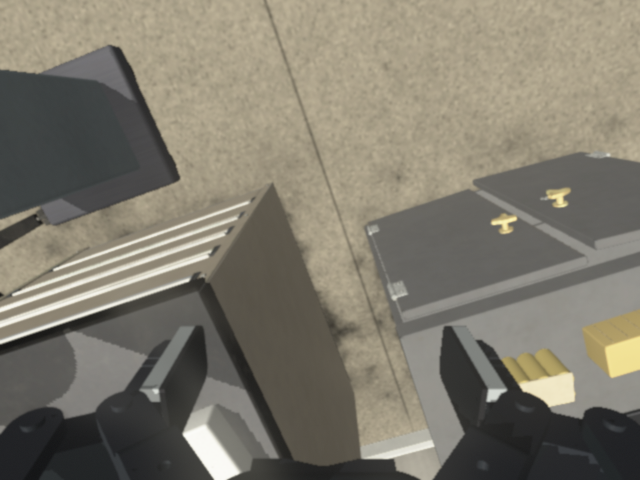

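```bash
cat > h.py <<'E'
import numpy as np, cv2
from scipy.spatial.transform import Rotation as Ro
def K(p):
    f=240/np.tan(np.radians(p['vfov'])/2); return np.array([[f,0,p['cx']],[0,f,p['cy']],[0,0,1.]])
def proj(p,X):
    c=np.asarray(X)@np.array(p['R']).T+np.array(p['t']); u=c@K(p).T; return u[:,:2]/u[:,2:]
def ray(p,uv,z):
    R=np.array(p['R']);t=np.array(p['t']); C=-R.T@t
    d=R.T@np.linalg.inv(K(p))@np.array([uv[0],uv[1],1.]); return C+d*(z-C[2])/d[2]
def box(x,y,yaw,lx,ly,z0,z1):
    P=np.array([[a*lx/2,b*ly/2,0] for a in(-1,1) for b in(-1,1)])
    c,s=np.cos(yaw),np.sin(yaw); P=P@np.array([[c,s,0],[-s,c,0],[0,0,1]])+[x,y,0]
    return np.vstack([P+[0,0,z0],P+[0,0,z1]])
def T(s):
    q=np.array(s['ee_rot']); M=np.eye(4); M[:3,:3]=Ro.from_quat(q[[1,2,3,0]]).as_matrix(); M[:3,3]=s['eef_pos']; return M
E
python3 - <<'E'
from rig import env
import pickle
from h import *
D={}
for n in ["scene","side"]:
    p=env.camera(n); d={'p':p,'r':{}}
    for th in ["long_pack","battery_dock","latch"]:
        r=env.trace(th,p)
        if r: d['r'][th]=(r[0]['region'],r[0]['extent'],r[0]['confidence']); print(n,th,r[0]['confidence'])
    D[n]=d
    im=p['pixels'][:,:,::-1]
    cv2.imwrite(f'pics/{n}_c.png',cv2.resize(im[190:390,200:440],None,fx=3.3,fy=3,interpolation=cv2.INTER_CUBIC) if 0 else cv2.resize(im[200:390,190:440],None,fx=3.2,fy=3.15,interpolation=cv2.INTER_CUBIC))
pickle.dump(D,open('d.pkl','wb'))
from scipy.optimize import minimize
def mask(p,X):
    m=np.zeros((960,1280),np.uint8); h=cv2.convexHull((proj(p,X)*2).round().astype(np.int32)); cv2.fillConvexPoly(m,h,1); return m[::2,::2]>0
def cost(v,ns):
    c=0
    for n in ns:
        p=D[n]['p'];r=D[n]['r']['long_pack'][0]; m=mask(p,box(v[0],v[1],v[2],.05,.125,0,.056)); c+=1-(m&r).sum()/(m|r).sum()
    return c
p=D['scene']['p'];x0=ray(p,(372,345),.028); print(x0)
for ns in (["scene","side"],["scene"],["side"]):
    best=None
    for y in np.arange(0,np.pi,np.pi/8):
        r=minimize(cost,[x0[0],x0[1],y],args=(ns,),method='Nelder-Mead',options=dict(initial_simplex=[[x0[0],x0[1],y],[x0[0]+.02,x0[1],y],[x0[0],x0[1]+.02,y],[x0[0],x0[1],y+.2]]))
        if best is None or r.fun<best.fun: best=r
    print(ns,best.x,np.degrees(best.x[2]),best.fun)
print(env.state()['time'])
E
```

```text
scene long_pack 0.65
scene battery_dock 0.73
scene latch 0.89
side long_pack 0.72
side battery_dock 0.94
side latch 0.77
[ 0.38507003 -0.28288993  0.028     ]
['scene', 'side'] [ 0.38488334 -0.28012435 -0.16866956] -9.664053735895749 0.18547851039377505
['scene'] [ 0.38577594 -0.28056932 -0.20830013] -11.93471842462358 0.09437229437229433
['side'] [ 0.38475614 -0.28016897 -0.16632186] -9.529540566071086 0.08369632856253895
1.45
```

View pics/scene_c.png

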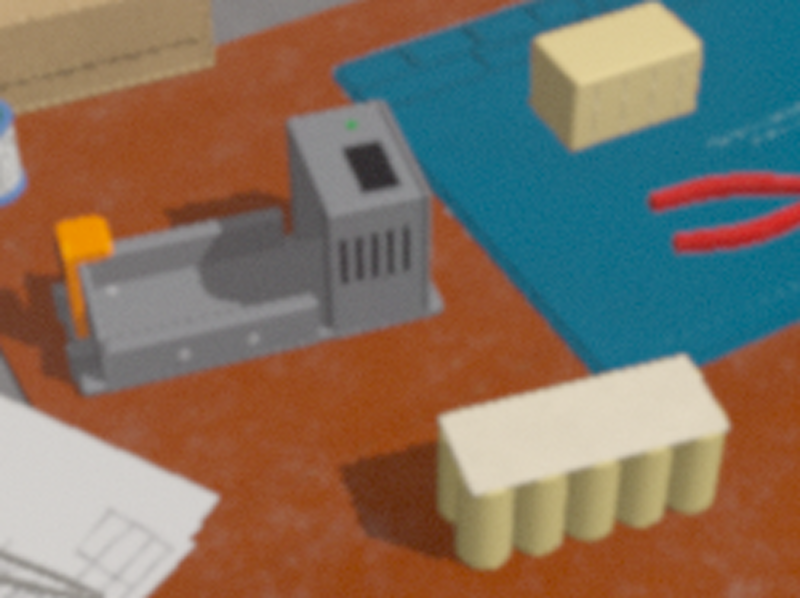

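View pics/side_c.png

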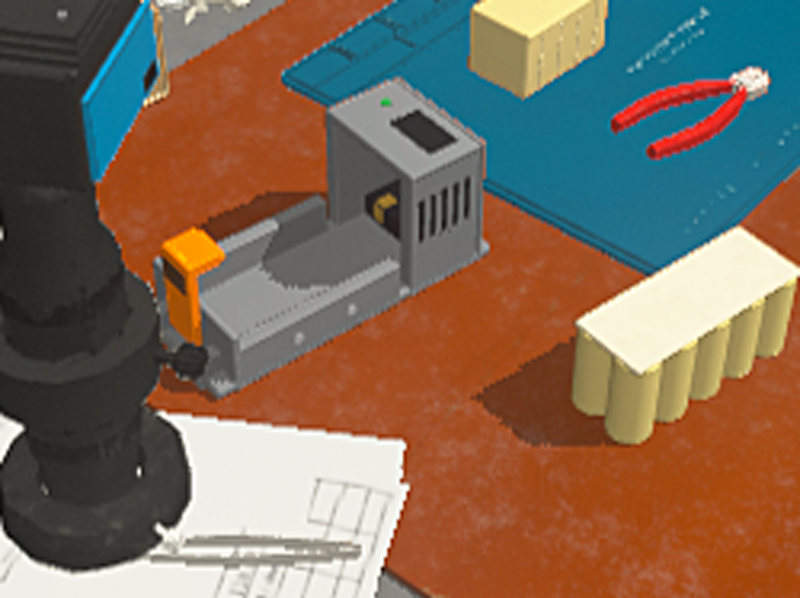

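```bash
python3 - <<'E'
import pickle
from h import *
from scipy.optimize import least_squares
D=pickle.load(open('d.pkl','rb'))
px=lambda L:np.array([[190+u/3.2-.3,200+v/(598/190)-.3] for u,v in L])
def tr(v,P):
    c,s=np.cos(v[2]),np.sin(v[2]); P=np.array(P,float); return np.c_[v[0]+c*P[:,0]-s*P[:,1],v[1]+s*P[:,0]+c*P[:,1],P[:,2]]
pk={'scene':px([(440,418),(686,355),(729,428),(475,493)]),'side':px([(577,323),(742,228),(803,272),(640,372)])}
PM=[[.025,.0625,.056],[.025,-.0625,.056],[-.025,-.0625,.056],[-.025,.0625,.056]]
dk={'scene':px([(289,122),(329,214),(430,195),(386,101),(105,347)]),'side':px([(328,110),(415,180),(486,145),(400,80),(240,352)])}
def DM(b): return [[.039,-.0455,.089],[-.039,-.0455,.089],[-.039,b,.089],[.039,b,.089],[-.039,.0705,.030]]
for ns in (['scene','side'],['scene'],['side']):
    r=least_squares(lambda v:np.concatenate([(proj(D[n]['p'],tr(v,PM))-pk[n]).ravel() for n in ns]),[.385,-.28,-.17])
    print('pack',ns,r.x,np.degrees(r.x[2]),r.fun.round(1))
    r=least_squares(lambda v:np.concatenate([(proj(D[n]['p'],tr(v,DM(-.0995)))-dk[n]).ravel() for n in ns]),[.4,0,0])
    print('dock',ns,r.x,np.degrees(r.x[2]),r.fun.round(1))
E
```

```text
pack ['scene', 'side'] [ 0.38373047 -0.28082163 -0.20711098] -11.866584984978173 [-1.8 -1.2  1.  -1.4  2.7  0.2 -1.   1.9 -2.  -0.4 -1.  -1.7  1.9 -0.2
  0.1  1.9]
dock ['scene', 'side'] [ 0.57762467 -0.19384747 -0.21282866] -12.194183747136984 [-0.6 -0.9 -0.2  0.7  1.7 -0.6  0.6 -0.6 -1.   2.  -0.5  0.1 -0.7  0.
  1.3 -1.   0.8 -1.3 -1.5  0.4]
pack ['scene'] [ 0.38396953 -0.28066139 -0.20302635] -11.63255275893838 [-2.  -1.1  0.6 -1.6  2.5 -0.  -1.   1.9]
dock ['scene'] [ 0.578693   -0.19418918 -0.22489329] -12.88543610356875 [-0.3 -1.2 -0.6  0.5  1.5 -0.5  0.9 -0.7 -1.5  1.2]
pack ['side'] [ 0.38348272 -0.28117621 -0.21221485] -12.159015159081692 [-1.8 -0.6 -0.6 -1.7  2.3 -0.1  0.2  1.8]
dock ['side'] [ 0.57657317 -0.19336998 -0.20086969] -11.508985408096411 [-0.6  0.4 -0.4  0.2  1.4 -1.   0.5 -1.1 -0.8  1. ]
```

```bash
python3 - <<'E'
import pickle
from h import *
D=pickle.load(open('d.pkl','rb'))
for n,L in {'scene':[(70,380),(105,340),(375,0),(185,260),(400,345),(210,200)],'side':[(220,365),(148,405)]}.items():
    for uv in L: print(n,uv,ray(D[n]['p'],uv,0).round(3))
# tri of microscope head bottom corner: scene (97,205) ; side (240,210)
def tri(a,b):
    A=[];
    for n,(u,v) in (('scene',a),('side',b)):
        p=D[n]['p'];P=K(p)@np.c_[p['R'],p['t']]; A+= [u*P[2]-P[0],v*P[2]-P[1]]
    X=np.linalg.svd(np.array(A))[2][-1]; return X[:3]/X[3]
print('head blue lower right',tri((98,218),(240,212)),'blue top right',tri((95,187),(233,183)), 'head top-left?',tri((0,180),(160,195)),'top',tri((42,158),(173,177)),'knob base',tri((100,350),(218,350)),'shelf corner?',tri((387,12),(331,12)))
for n in D:
    p=D[n]['p']; print(n,-np.array(p['R']).T@p['t'])
s={'ee_rot':[-0.5758,0.5765,0.4095,-0.4105],'eef_pos':[0.1964,0.5664,0.2414]}
print(T(s).round(3))
E
```

```text
scene (70, 380) [0.568 0.114 0.   ]
scene (105, 340) [0.618 0.054 0.   ]
scene (375, 0) [ 1.884 -1.328  0.   ]
scene (185, 260) [ 0.734 -0.115  0.   ]
scene (400, 345) [ 0.382 -0.334  0.   ]
scene (210, 200) [ 0.887 -0.222  0.   ]
side (220, 365) [ 0.548 -0.012  0.   ]
side (148, 405) [0.574 0.102 0.   ]
head blue lower right [0.43140869 0.01363182 0.35041448] blue top right [0.44552877 0.00686642 0.37471158] head top-left? [0.46425533 0.07776609 0.39144004] top [0.49495111 0.0415661  0.38412604] knob base [0.44596982 0.05558038 0.16962656] shelf corner? [ 0.75494928 -0.53964113  0.3737508 ]
scene [-0.00778274  0.03347304  0.64173816]
side [0.10573941 0.28983991 0.65144192]
[[ 0.328 -0.001 -0.945  0.196]
 [ 0.945 -0.002  0.328  0.566]
 [-0.002 -1.     0.     0.241]
 [ 0.     0.     0.     1.   ]]
```

```bash
python3 - <<'E'
import pickle
from h import *
D=pickle.load(open('d.pkl','rb'))
a=D['scene']['p']['pixels'][140:400,0:160,::-1]; b=D['side']['p']['pixels'][130:430,0:260,::-1]
cv2.imwrite('pics/ms1.png',cv2.resize(a,None,fx=2.3,fy=2.3,interpolation=cv2.INTER_CUBIC)); cv2.imwrite('pics/ms2.png',cv2.resize(b,None,fx=2,fy=2,interpolation=cv2.INTER_CUBIC))
E
```

```text
(no output)
```

View pics/ms1.png

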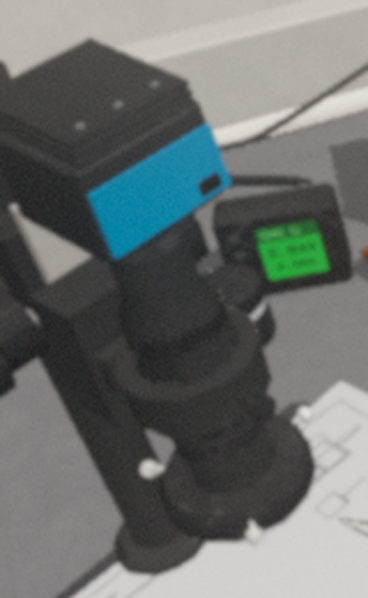

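View pics/ms2.png

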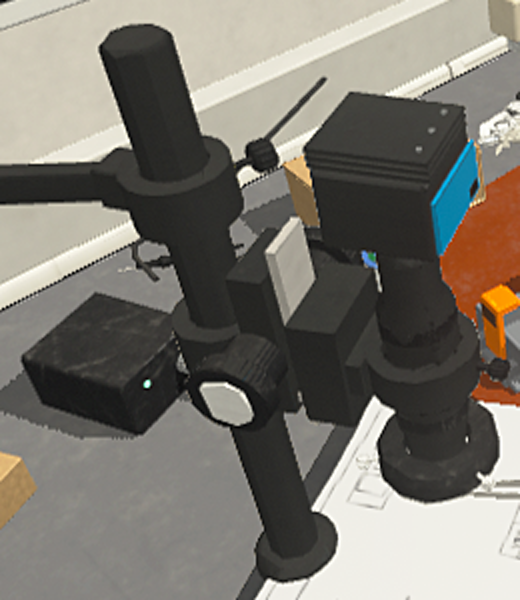

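```bash
python3 - <<'E'
import pickle
from h import *
D=pickle.load(open('d.pkl','rb'))
def tri(a,b):
    A=[]
    a=(a[0]/2.3-.2,140+a[1]/2.3-.2); b=(b[0]/2-.2,130+b[1]/2-.2)
    for n,(u,v) in (('scene',a),('side',b)):
        p=D[n]['p'];P=K(p)@np.c_[p['R'],p['t']]; A+= [u*P[2]-P[0],v*P[2]-P[1]]
    X=np.linalg.svd(np.array(A))[2][-1]; return (X[:3]/X[3]).round(3)
for nm,a,b in [('bTL',(90,190),(433,205)),('bTR',(210,125),(473,140)),('bBR',(230,182),(483,195)),('bBL',(113,260),(436,255)),('d1',(80,126),(418,149)),('d2',(118,104),(432,129)),('d3',(155,84),(445,113)),('ring',(238,485),(438,465)),('topfar',(92,40),(352,95)),('topR',(188,88),(466,105))]: print(nm,tri(a,b))
p=D['side']['p']
for z in (0,.2,.3,.4,.45,.5): print(z,proj(p,[[.574,.102,z]]).round(0), proj(D['scene']['p'],[[.574,.102,z]]).round(0))
E
```

```text
bTL [0.413 0.061 0.369]
bTR [0.436 0.014 0.368]
bBR [0.433 0.014 0.34 ]
bBL [0.413 0.062 0.338]
d1 [0.424 0.056 0.39 ]
d2 [0.431 0.042 0.391]
d3 [0.438 0.027 0.39 ]
ring [0.452 0.055 0.152]
topfar [0.488 0.043 0.388]
topR [0.435 0.016 0.389]
0 [[148. 405.]] [[ 78. 373.]]
0.2 [[116. 307.]] [[ 30. 273.]]
0.3 [[ 95. 241.]] [[ -2. 206.]]
0.4 [[ 69. 161.]] [[-43. 123.]]
0.45 [[ 53. 113.]] [[-67.  73.]]
0.5 [[35. 58.]] [[-94.  15.]]
```

```bash
python3 -m pendant '[[[0,0,0],[0,-0.06,0],0.085],[[0,0,0],[0,-0.12,0.03],0.085],[[0,0,0],[0,-0.18,0.06],0.085],[[0,0,0],[0,-0.24,0.1],0.085],[[0,0,0],[0,-0.24,0.1],0.085],[[0,0,0],[0,-0.24,0.1],0.085]]'; python3 -c "
from rig import env;print(env.state()['joints'])"
```

```text
time: 2.2
eef_pos: [0.1015, 0.6005, 0.4834]
ee_rot: [0.576, -0.575, -0.411, 0.41]
force: [-0.2, -0.2, -0.4]
finger_gap: 0.085
[ 1.40343742e+00  3.80205800e-01  5.95925281e-01  1.78376909e+00
 -5.21362122e-05  1.73575417e+00]
```

```bash
python3 -m pendant '[[[0,10,0],[-0.035,0,-0.052],0.085],[[0,20,0],[-0.07,0,-0.104],0.085],[[0,30,0],[-0.105,0,-0.156],0.085],[[0,40,0],[-0.14,0,-0.208],0.085],[[0,50,0],[-0.175,0,-0.26],0.085],[[0,60,0],[-0.21,0,-0.312],0.085],[[0,70,0],[-0.245,0,-0.364],0.085],[[0,80,0],[-0.28,0,-0.415],0.085]]'; python3 -c "
from rig import env;from h import *;print(env.state()['joints']);print(T(env.state()).round(3))"
```

```text
time: 3.2
eef_pos: [0.4028, 0.1981, 0.4811]
ee_rot: [0.705, -0.704, 0.058, -0.058]
force: [1.0, 0.6, 0.3]
finger_gap: 0.0847
[4.55620962e-01 3.97941735e-02 1.62497760e-01 1.69341255e+00
 1.97814123e-03 2.19085068e+00]
[[ 0.987 -0.001  0.164  0.403]
 [-0.164  0.002  0.987  0.198]
 [-0.001 -1.     0.002  0.481]
 [ 0.     0.     0.     1.   ]]
```

```bash
python3 -m pendant '[[[0,1,0],[0.02,0,-0.055],0.085],[[0,2,0],[0.04,0,-0.11],0.085],[[0,2.5,0],[0.06,0,-0.165],0.085],[[0,2.5,0],[0.08,0,-0.22],0.085],[[0,2.5,0],[0.1,0,-0.275],0.085],[[0,2.5,0],[0.12,0.03,-0.33],0.085],[[0,2.5,0],[0.141,0.08,-0.37],0.085],[[0,2.5,0],[0.141,0.13,-0.38],0.085]]'; cat > look.py <<'E'
from rig import env
from h import *
import sys,pickle
def look(name):
    s=env.state(); p=env.camera('wrist'); M=T(s)@np.array(p['T_tool_cam']); R=M[:3,:3].T; p['R']=R; p['t']=-R@M[:3,3]
    cv2.imwrite(f'pics/{name}.png',p['pixels'][:,:,::-1]); pickle.dump({k:p[k] for k in('pixels','vfov','cx','cy','R','t')},open(f'{name}.pkl','wb'))
    print({k:np.round(s[k],4).tolist() for k in('time','eef_pos','force','finger_gap','joints')}); print(T(s)[:3,:3].round(4)); return p
if __name__=='__main__': look(sys.argv[1])
E
python3 look.py w1
```

```text
time: 4.2
eef_pos: [0.4792, -0.2027, 0.3473]
ee_rot: [0.704, -0.703, 0.075, -0.074]
force: [0.3, -0.4, -0.2]
finger_gap: 0.0851
{'time': 4.2, 'eef_pos': [0.4792, -0.2027, 0.3473], 'force': [0.3159, -0.4457, -0.2364], 'finger_gap': 0.0851, 'joints': [-0.4006, 0.1422, -0.0277, 1.4028, 0.0008, 1.382]}
[[ 0.9777 -0.0014  0.2102]
 [-0.2102  0.0014  0.9777]
 [-0.0016 -1.      0.0011]]
```

View pics/w1.png

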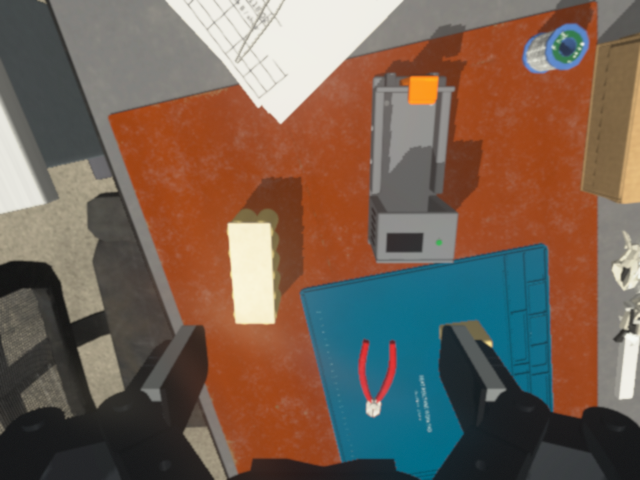

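```bash
python3 - <<'E'
import pickle
from h import *
p=pickle.load(open('w1.pkl','rb'))
a=p['pixels'][60:340,210:470,::-1]
cv2.imwrite('pics/w1z.png',cv2.resize(a,(780,594),interpolation=cv2.INTER_CUBIC) if 0 else cv2.resize(a[:200,150:],None,fx=5,fy=3,interpolation=cv2.INTER_CUBIC))
b=cv2.resize(p['pixels'][60:275,360:470,::-1],None,fx=2.7,fy=2.7,interpolation=cv2.INTER_CUBIC)
c=cv2.resize(p['pixels'][200:340,215:315,::-1],None,fx=4,fy=4,interpolation=cv2.INTER_CUBIC)
m=np.zeros((600,800,3),np.uint8); m[:b.shape[0],:b.shape[1]]=b; m[:c.shape[0],390:390+c.shape[1]]=c
cv2.imwrite('pics/w1z.png',m)
E
```

```text
(no output)
```

View pics/w1z.png

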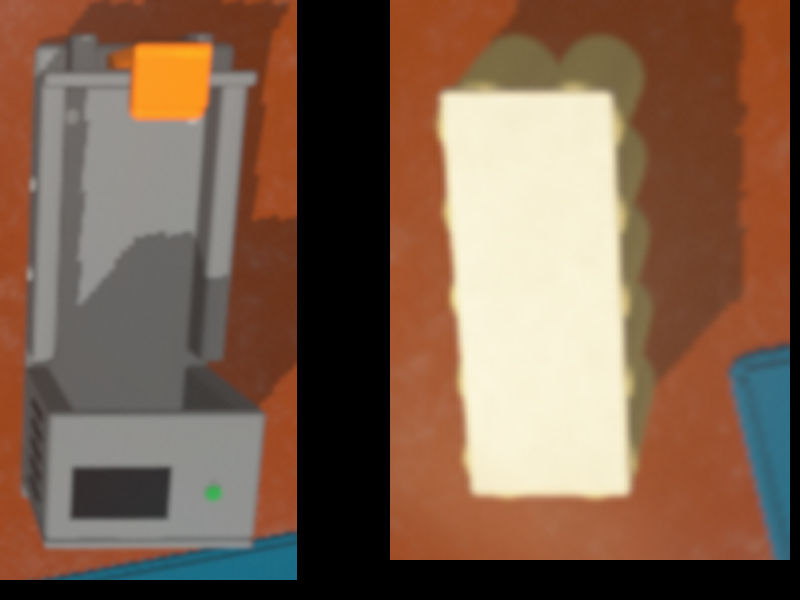

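```bash
python3 - <<'E'
import pickle
from h import *
from scipy.optimize import least_squares
p=pickle.load(open('w1.pkl','rb'))
def tr(v,P):
    c,s=np.cos(v[2]),np.sin(v[2]); P=np.array(P,float); return np.c_[v[0]+c*P[:,0]-s*P[:,1],v[1]+s*P[:,0]+c*P[:,1],P[:,2]]
pk=np.array([(215+(u-390)/4-.4,200+v/4-.4) for u,v in[(442,93),(613,93),(629,495),(471,495)]])
PM=[[-.025,.0625,.056],[.025,.0625,.056],[.025,-.0625,.056],[-.025,-.0625,.056]]
r=least_squares(lambda v:(proj(p,tr(v,PM))-pk).ravel(),[.384,-.28,-.2]); print(r.x,np.degrees(r.x[2]),r.fun.round(1))
dk=np.array([(360+u/2.7-.3,60+v/2.7-.3) for u,v in[(45,413),(265,413),(47,544),(251,544),(257,85),(257,73)]])
def DM(b): return [[-.039,-.0455,.089],[.039,-.0455,.089],[-.039,b,.089],[.039,b,.089],[.039,.0655,.040],[.039,.0705,.04]]
r=least_squares(lambda v:(proj(p,tr(v,DM(v[3])))-dk).ravel(),[.578,-.19,-.2,-.0995]); print(r.x,np.degrees(r.x[2]),r.fun.round(1))
v=r.x
print('latch nose proj',(proj(p,tr(v,[[-.013,.0535,.074],[.013,.0535,.074]]))-[360,60])*2.7)
E
```

```text
[ 0.3816637  -0.28122868 -0.21772674] -12.474823095223618 [-2.1 -1.5  2.  -1.3  1.8  1.8 -1.6  1.6]
[ 0.576333   -0.19383014 -0.21021896 -0.09661105] -12.044658943608145 [ 1.5 -0.4  0.2 -0.6 -1.2  0.1  0.2 -0.1 -0.6  0.9 -0.1 -0. ]
latch nose proj [[129.8335441  121.2414472 ]
 [205.25214291 120.99269149]]
```

```bash
python3 -m pendant '[[[0,0,0],[-0.02,0.05,-0.018],0.085],[[0,0,0],[-0.04,0.1,-0.036],0.085],[[0,0,0],[-0.06,0.15,-0.054],0.085],[[0,0,0],[-0.078,0.2,-0.072],0.085],[[0,0,0],[-0.078,0.22,-0.072],0.085],[[0,0,0],[-0.078,0.22,-0.072],0.085]]'; python3 look.py w2
```

```text
time: 5.0
eef_pos: [0.3772, -0.2529, 0.1175]
ee_rot: [0.705, -0.701, 0.082, -0.068]
force: [-0.0, 0.4, 1.4]
finger_gap: 0.0853
{'time': 5.0, 'eef_pos': [0.3772, -0.2529, 0.1175], 'force': [-0.0231, 0.4414, 1.3995], 'finger_gap': 0.0853, 'joints': [-0.5883, 0.1524, -0.5549, 0.8841, -0.0033, 1.1955]}
[[ 0.9772 -0.019   0.2114]
 [-0.2112  0.0087  0.9774]
 [-0.0204 -0.9998  0.0045]]
```

View pics/w2.png

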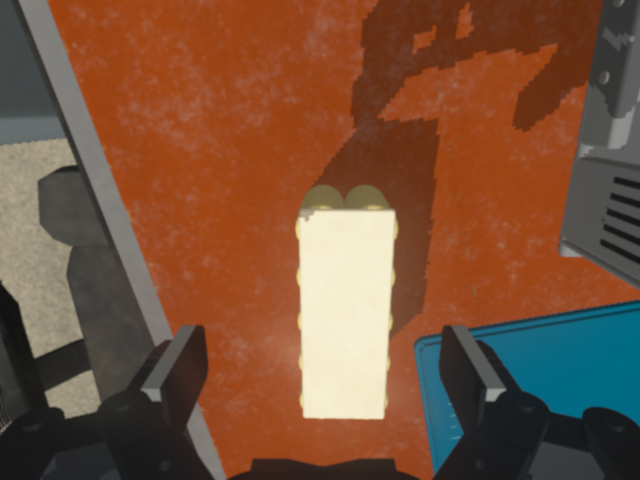

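```bash
python3 - <<'E'
import pickle
from h import *
from scipy.optimize import least_squares
p=pickle.load(open('w2.pkl','rb'))
def tr(v,P):
    c,s=np.cos(v[2]),np.sin(v[2]); P=np.array(P,float); return np.c_[v[0]+c*P[:,0]-s*P[:,1],v[1]+s*P[:,0]+c*P[:,1],P[:,2]]
pk=np.array([(300,210),(396,209),(385,419),(303,419)])
def PM(w,l): return [[-w,l,.056],[w,l,.056],[w,-l,.056],[-w,-l,.056]]
r=least_squares(lambda v:(proj(p,tr(v,PM(v[3],v[4])))-pk).ravel(),[.384,-.28,-.2,.025,.0625]); print(r.x,np.degrees(r.x[2]),r.fun.round(1))
from rig import env
s=env.state();M=T(s);v=r.x
g=tr(v,[[0,.025,.038]])[0]; print(g,'delta tool',M[:3,:3].T@(g-M[:3,3]))
E
```

```text
[ 0.38323753 -0.28183272 -0.21181427  0.02330886  0.06200667] -12.136063829862833 [-0.7 -0.6  0.3  0.6 -0.4  0.5  0.8 -0.5]
[ 0.38849338 -0.25739144  0.038     ] delta tool [ 0.01191968  0.08065575 -0.00194812]
```

```bash
python3 -m pendant '[[[-0.2,0,-1.2],[0.012,0,-0.002],0.085],[[-0.2,0,-1.2],[0.012,0.02,-0.002],0.085],[[-0.2,0,-1.2],[0.012,0.045,-0.002],0.085],[[-0.2,0,-1.2],[0.012,0.065,-0.002],0.085],[[-0.2,0,-1.2],[0.012,0.078,-0.002],0.085],[[-0.2,0,-1.2],[0.012,0.08,-0.002],0.085],[[-0.2,0,-1.2],[0.012,0.08,-0.002],0.085]]'; python3 look.py w3
```

```text
time: 5.92
eef_pos: [0.3893, -0.2578, 0.0393]
ee_rot: [-0.703, 0.703, -0.074, 0.076]
force: [-0.1, -0.4, 0.7]
finger_gap: 0.0851
{'time': 5.925, 'eef_pos': [0.3893, -0.2578, 0.0393], 'force': [-0.0505, -0.3624, 0.7079], 'finger_gap': 0.0851, 'joints': [-0.5858, 0.2523, -0.6427, 0.6719, 0.0011, 1.1973]}
[[ 9.775e-01  3.900e-03  2.107e-01]
 [-2.107e-01 -1.200e-03  9.776e-01]
 [ 4.000e-03 -1.000e+00 -3.000e-04]]
```

View pics/w3.png

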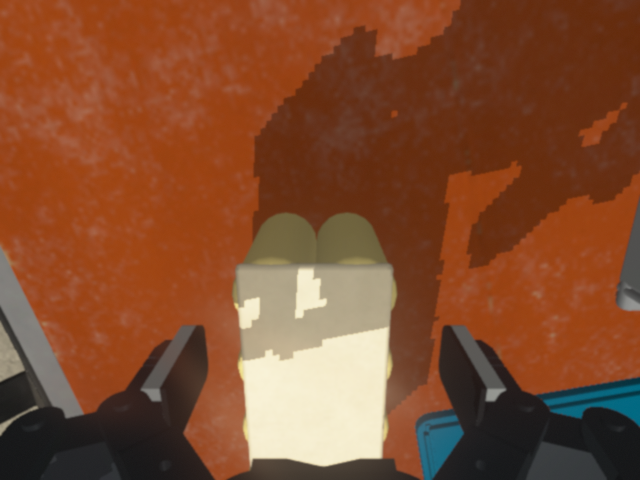

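```bash
python3 -m pendant '[[[0,0,0],[0,0,0],0.04],[[0,0,0],[0,0,0],0.04],[[0,0,0],[0,0,0],0.04],[[0,0,0],[0,0,0],0.04],[[0,0,0],[0,0,0],0.04],[[0,0,0],[0,0,0],0.04]]' 70; python3 -m pendant '[[[0,0,0],[0,-0.03,0],0.04],[[0,0,0],[0,-0.06,0],0.04],[[0,0,0],[0,-0.09,0],0.04],[[0,0,0],[0,-0.12,0],0.04],[[0,0,0],[0,-0.14,0],0.04],[[0,0,0],[0,-0.14,0],0.04]]'; python3 look.py w4
```

```text
time: 6.72
eef_pos: [0.3894, -0.2581, 0.0401]
ee_rot: [-0.703, 0.704, -0.073, 0.077]
force: [-1.9, -0.6, 6.5]
finger_gap: 0.0494
time: 7.48
eef_pos: [0.3894, -0.2582, 0.181]
ee_rot: [-0.702, 0.704, -0.073, 0.077]
force: [0.2, -1.2, -5.0]
finger_gap: 0.0488
{'time': 7.475, 'eef_pos': [0.3894, -0.2582, 0.181], 'force': [0.2017, -1.2377, -4.9752], 'finger_gap': 0.0488, 'joints': [-0.5863, 0.096, -0.4616, 1.0064, 0.001, 1.1972]}
[[ 0.9775  0.0063  0.2111]
 [-0.211  -0.003   0.9775]
 [ 0.0068 -1.     -0.0016]]
```

View pics/w4.png

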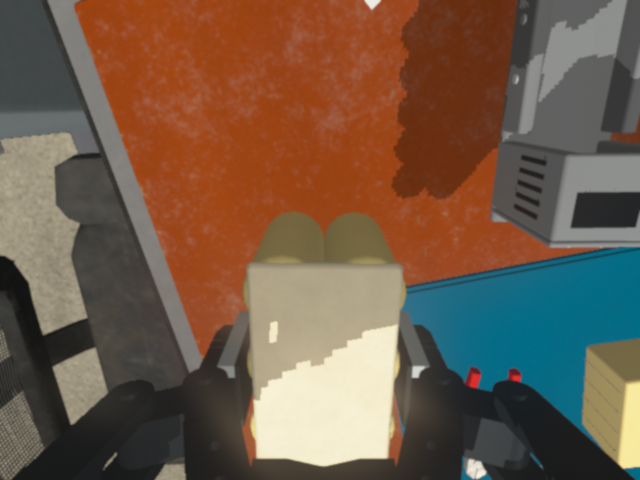

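```bash
cat >> h.py <<'E'
# pack in tool frame (TCP): tool z = pack +y, tool x = pack x, tool y = down
def pack_tool(P,yg=.0246,h=.0401,pitch=0,x0=0):
    """P pack coords (origin underside centre)-> tool coords"""
    P=np.atleast_2d(np.array(P,float)); Q=np.c_[P[:,0]+x0,h-P[:,2],P[:,1]-yg]
    return Ro.from_euler('x',pitch,degrees=True).apply(Q)
E
python3 - <<'E'
from h import *
import pickle
p=pickle.load(open('w4.pkl','rb')); 
from rig import env
s=env.state(); M=T(s)
for w in(-3,0,3):
    q=pack_tool([[-.0233,.062,.056],[.0233,.062,.056],[-.025,.0625,0]],pitch=w); X=q@M[:3,:3].T+M[:3,3]; print(w,proj(p,X).round(1).tolist())
E
```

```text
-3 [[240.5, 256.2], [392.2, 255.9], [261.1, 216.8]]
0 [[239.4, 260.9], [393.2, 260.6], [260.2, 213.1]]
3 [[238.4, 266.0], [394.1, 265.7], [259.3, 209.6]]
```

```bash
python3 - <<'E'
from h import *
import pickle
from rig import env
for i in range(3):
    s=env.state(); print(s['time'],np.round(s['eef_pos'],4),T(s)[:3,:3].round(4).tolist())
p=pickle.load(open('w4.pkl','rb'))
q=env.camera('wrist')
print(env.state()['eef_pos'])
p['R']=np.linalg.inv(q['T_tool_cam'])[:3,:3]; p['t']=np.linalg.inv(q['T_tool_cam'])[:3,3]
for w in(-3,0,3):
    print(w,proj(p,pack_tool([[-.0233,.062,.056],[.0233,.062,.056],[-.025,.0625,0]],pitch=w)).round(1).tolist())
E
```

```text
7.525 [ 0.3887 -0.2578  0.1798] [[0.9775, 0.0047, 0.211], [-0.211, -0.002, 0.9775], [0.005, -1.0, -0.0009]]
7.525 [ 0.3887 -0.2578  0.1798] [[0.9775, 0.0047, 0.211], [-0.211, -0.002, 0.9775], [0.005, -1.0, -0.0009]]
7.525 [ 0.3887 -0.2578  0.1798] [[0.9775, 0.0047, 0.211], [-0.211, -0.002, 0.9775], [0.005, -1.0, -0.0009]]
[ 0.388233   -0.25748477  0.17914801]
-3 [[242.3, 258.3], [395.2, 258.2], [262.7, 218.1]]
0 [[241.2, 263.1], [396.1, 262.9], [261.8, 214.5]]
3 [[240.2, 268.3], [397.1, 268.1], [260.9, 211.0]]
```

```bash
cat > plan.py <<'E'
from rig import env
from h import *
import sys
DX,DY,DYAW=.576,-.1938,np.radians(-12.1)
YG,H=.0246,.0401
def target(Y,Z,th,dx=0,lift=0):
    t=np.radians(th); y=Y+YG*np.cos(t)-H*np.sin(t); z=.008+Z+YG*np.sin(t)+H*np.cos(t)+lift
    Rd=Ro.from_euler('z',DYAW).as_matrix()
    pos=np.array([DX,DY,0])+Rd@[dx,y,z]
    ex=Rd@[1,0,0]; ez=Rd@[0,np.cos(t),np.sin(t)]; ey=np.cross(ez,ex)
    return pos,np.c_[ex,ey,ez]
def delta(pos,R,s=None):
    M=T(s or env.state()); 
    return Ro.from_matrix(M[:3,:3].T@R).as_rotvec(degrees=True).round(2), (M[:3,:3].T@(pos-M[:3,3])).round(4)
def slide(d,th=33,Y0=-.002,gap=.001):
    t=np.radians(th); Z0=.0625*np.sin(t)+gap
    return Y0+d*np.cos(t),Z0+d*np.sin(t),th
def cur(s=None):
    """current pack pose in dock frame (x,Y,Z above floor,theta)"""
    M=T(s or env.state()); Rd=Ro.from_euler('z',DYAW).as_matrix()
    R=Rd.T@M[:3,:3]; p=Rd.T@(M[:3,3]-[DX,DY,0]); th=np.arctan2(R[2,2],R[1,2])
    o=p+R@pack_tool([[0,0,0]],YG,H)[0]
    return (o-[0,0,.008]).round(4),np.degrees(th).round(2),np.degrees(np.arctan2(R[1,0],R[0,0])).round(2),np.degrees(R[2,0]).round(2)
E
python3 - <<'E'
from plan import *
print(env.state()['time'],cur())
for d,l in((.065,.07),(.065,.03),(.065,0)): 
    pos,R=target(*slide(d),lift=l); print(pos,delta(pos,R))
E
```

```text
7.575 (array([-0.1701, -0.1262,  0.1311]), np.float64(-0.02), np.float64(-0.08), np.float64(0.21))
[ 0.58675445 -0.14363497  0.19547029] (array([ 3.302e+01, -2.000e-02,  2.200e-01]), array([ 0.1701, -0.0158,  0.1532]))
[ 0.58675445 -0.14363497  0.15547029] (array([ 3.302e+01, -2.000e-02,  2.200e-01]), array([0.1699, 0.0242, 0.1532]))
[ 0.58675445 -0.14363497  0.12547029] (array([ 3.302e+01, -2.000e-02,  2.200e-01]), array([0.1698, 0.0542, 0.1532]))
```

```bash
python3 -m pendant '[[[0,0,0],[0.02,-0.02,0.03],0.04],[[4,0,0],[0.055,-0.02,0.065],0.04],[[12,0,0],[0.095,-0.018,0.1],0.04],[[20,0,0],[0.13,-0.016,0.13],0.04],[[27,0,0],[0.16,-0.016,0.15],0.04],[[33,0,0.2],[0.17,-0.016,0.153],0.04],[[33,0,0.2],[0.17,-0.016,0.153],0.04],[[33,0,0.2],[0.17,-0.016,0.153],0.04]]'; python3 look.py w5; python3 - <<'E'
from plan import *
print(cur())
for n in('side','scene'):
    p=env.camera(n); cv2.imwrite(f'pics/{n}5.png',cv2.resize(p['pixels'][150:390,170:460,::-1],None,fx=2.5,fy=2.5))
E
```

```text
time: 8.57
eef_pos: [0.5858, -0.1437, 0.1946]
ee_rot: [0.874, -0.475, 0.051, -0.092]
force: [-0.2, -0.1, -4.8]
finger_gap: 0.0492
{'time': 8.575, 'eef_pos': [0.5858, -0.1437, 0.1946], 'force': [-0.1904, -0.0595, -4.7561], 'finger_gap': 0.0492, 'joints': [-0.5184, 0.4752, -0.0461, 1.2439, 0.5437, 1.2102]}
[[ 0.9777  0.1128  0.1773]
 [-0.2101  0.5313  0.8207]
 [-0.0017 -0.8397  0.5431]]
(array([-0.0008,  0.0525,  0.1403]), np.float64(32.9), np.float64(-0.01), np.float64(-0.03))
```

View pics/w5.png

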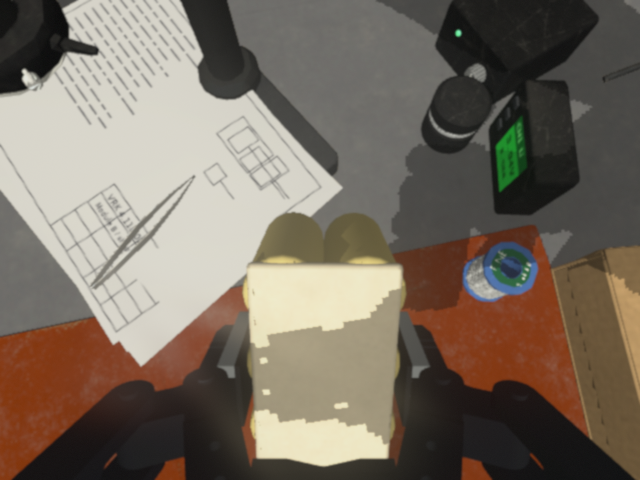

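View pics/side5.png

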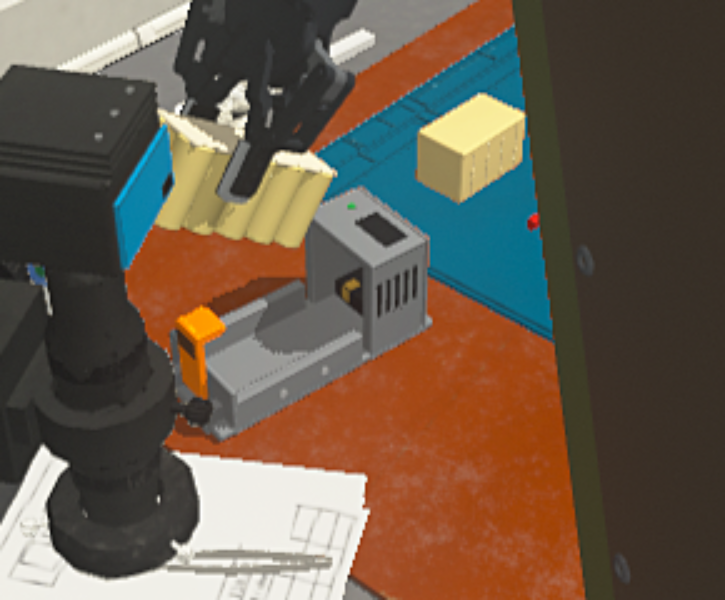

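View pics/scene5.png

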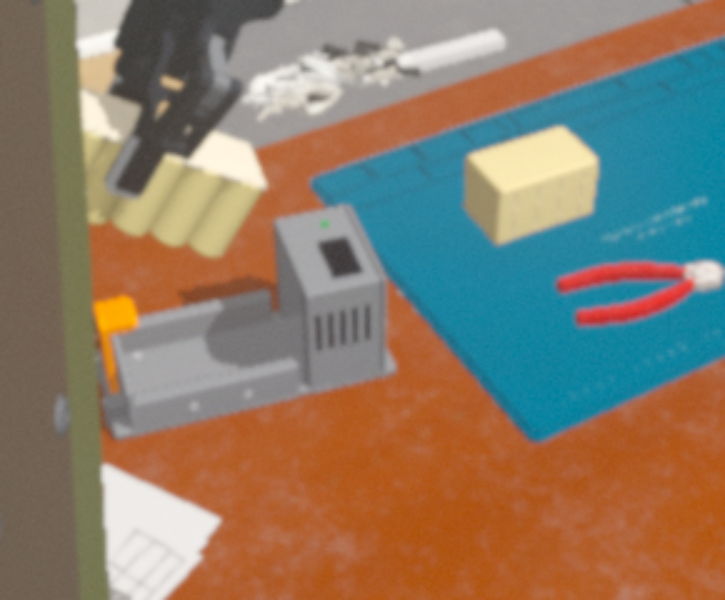

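```bash
python3 - <<'E'
from plan import *
import pickle
s=env.state();M=T(s);D=pickle.load(open('d.pkl','rb'))
P=[[x,y,z] for y in(-.0625,) for z in(0,.056) for x in(-.025,.025)]+[[-.0233,-.062,.056],[.0233,-.062,.056]]
X=pack_tool(P,YG,H)@M[:3,:3].T+M[:3,3]
Rd=Ro.from_euler('z',DYAW).as_matrix()
Dk=np.array([[-.039,-.0455,.089],[.039,-.0455,.089],[-.039,-.0995,.089],[-.013,.0535,.074],[.013,.0535,.074]])@Rd.T+[DX,DY,0]
for n in D:
    print(n,[((a-[170,150])*2.5).round().astype(int).tolist() for a in proj(D[n]['p'],X)],'dock',[((a-[170,150])*2.5).round().astype(int).tolist() for a in proj(D[n]['p'],Dk)])
E
```

```text
scene [[226, 266], [208, 216], [271, 195], [250, 146], [270, 193], [250, 148]] dock [[307, 297], [274, 220], [391, 279], [141, 322], [134, 294]]
side [[306, 254], [263, 217], [343, 180], [297, 145], [341, 178], [298, 146]] dock [[373, 268], [306, 213], [434, 238], [231, 325], [209, 304]]
```

```bash
python3 - <<'E'
from plan import *
for d,l in((.065,0),(.05,0)): 
    pos,R=target(*slide(d),lift=l,dx=0); print(delta(pos,R))
E
```

```text
(array([0.09, 0.04, 0.05]), array([ 0.0004,  0.0593, -0.0386]))
(array([0.09, 0.04, 0.05]), array([ 0.0003,  0.0593, -0.0536]))
```

```bash
python3 -m pendant '[[[0,0,0],[0,0.02,-0.013],0.04],[[0,0,0],[0,0.04,-0.026],0.04],[[0,0,0],[0,0.055,-0.036],0.04],[[0,0,0],[0,0.059,-0.039],0.04],[[0,0,0],[0,0.059,-0.045],0.04],[[0,0,0],[0,0.059,-0.05],0.04],[[0,0,0],[0,0.059,-0.05],0.04]]'; cat > see.py <<'E'
import sys
from plan import *
def see(tag,boxes={'side':(215,205,150,115),'scene':(185,205,150,115)},draw=False):
    print(cur(),env.state()['force'].round(1) if hasattr(env.state()['force'],'round') else env.state()['force'])
    ims=[]
    for n,(x,y,w,h) in boxes.items():
        p=env.camera(n); a=p['pixels'][y:y+h,x:x+w,::-1]; ims.append(cv2.resize(a,(750,575),interpolation=cv2.INTER_CUBIC)); cv2.imwrite(f'pics/{n}{tag}.png',ims[-1])
see(sys.argv[1])
E
python3 see.py 6
```

```text
time: 9.6
eef_pos: [0.5846, -0.1538, 0.1198]
ee_rot: [0.873, -0.475, 0.05, -0.093]
force: [-0.8, 0.1, -3.3]
finger_gap: 0.0492
(array([0.0001, 0.0421, 0.0648]), np.float64(32.89), np.float64(-0.03), np.float64(0.1)) [-0.8  0.1 -3.3]
```

View pics/side6.png

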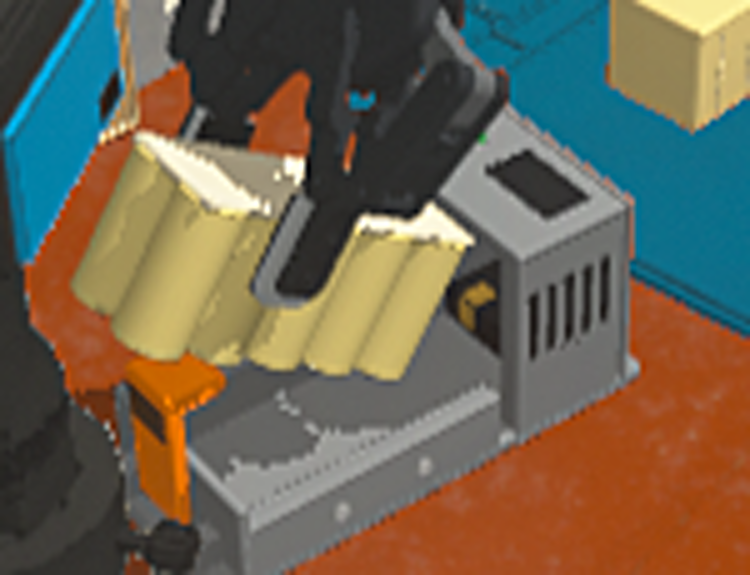

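View pics/scene6.png

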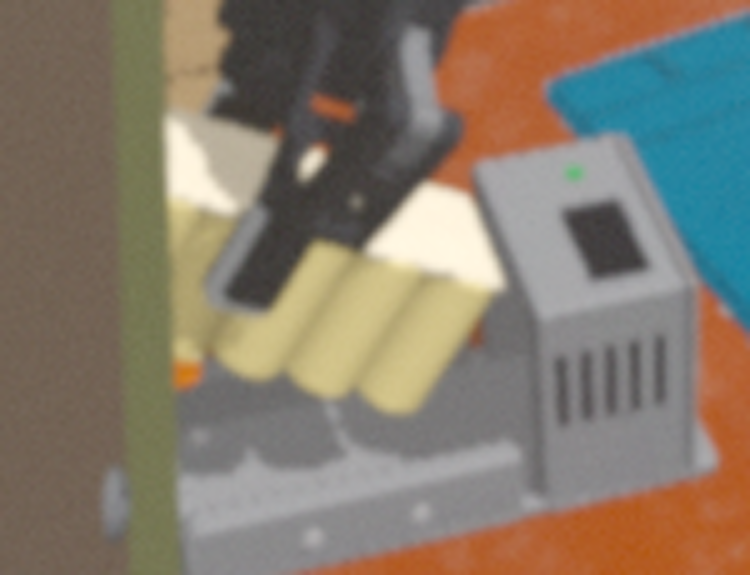

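```bash
python3 - <<'E'
from plan import *
import pickle
from scipy.optimize import least_squares
D=pickle.load(open('d.pkl','rb')); off={'side':(215,205),'scene':(185,205)}
s=env.state();M=T(s)
def tri(a,b):
    A=[]
    for n,(u,v) in (('scene',b),('side',a)):
        u=off[n][0]+u/5-.4;v=off[n][1]+v/5-.4
        p=D[n]['p'];P=K(p)@np.c_[p['R'],p['t']]; A+= [u*P[2]-P[0],v*P[2]-P[1]]
    X=np.linalg.svd(np.array(A))[2][-1]; X=X[:3]/X[3]
    e=[(proj(D[n]['p'],[X])[0]-np.array(off[n])+.4)*5-np.array(q) for n,q in(('side',a),('scene',b))]
    return X,np.round(e,1).ravel()
Rd=Ro.from_euler('z',DYAW).as_matrix()
todock=lambda X:(Rd.T@(X-[DX,DY,0])*1000).round(1)
for nm,a,b in[('pack near top',(472,243),(503,290)),('hood near mouth',(517,262),(540,318)),('hood near back',(628,203),(690,290)),('hood far mouth?',(430,155),(478,165)),('pack low near cell',(395,380),(400,415))]:
    X,e=tri(a,b); print(nm,todock(X),e)
for c in([-.0233,-.062,.056],[-.025,-.0625,.056],[-.0125,-.0625,0]): print('pred',todock(pack_tool([c],YG,H)[0]@M[:3,:3].T+M[:3,3]))
E
```

```text
pack near top [-19.1 -38.8  87.6] [ 0.5  1.8 -0.1 -1.9]
hood near mouth [-34.  -46.5  85.8] [-0. -0.  0.  0.]
hood near back [-36.8 -94.1  88.3] [ 1.1  3.9 -0.2 -4.2]
hood far mouth? [  5.6 -38.7 114.6] [-1.8 -7.5  0.2  7.9]
pack low near cell [-22.9  -2.3  47.7] [ 0.4  1.4 -0.1 -1.5]
pred [-23.3 -40.   86.2]
pred [-25.  -40.4  85.9]
pred [-12.5 -10.   38.9]
```

```bash
python3 - <<'E'
from plan import *
print(env.state()['force'],env.state()['time'],cur())
for d,g in((.05,-.001),(.03,-.001),(.012,-.001)): 
    pos,R=target(*slide(d,gap=g),dx=0); print(delta(pos,R))
E
```

```text
[-0.10223917  0.59146334 -4.64203768] 9.7 (array([-0.    ,  0.0425,  0.0649]), np.float64(32.91), np.float64(-0.01), np.float64(0.1))
(array([0.09, 0.05, 0.09]), array([ 0.0001,  0.0025, -0.0047]))
(array([0.09, 0.05, 0.09]), array([ 0.0001,  0.0025, -0.0247]))
(array([0.09, 0.05, 0.09]), array([ 0.    ,  0.0025, -0.0427]))
```

```bash
python3 -m pendant '[[[0,0,0],[0,0.0025,-0.005],0.04],[[0,0,0],[0,0.0025,-0.012],0.04],[[0,0,0],[0,0.0025,-0.019],0.04],[[0,0,0],[0,0.0025,-0.025],0.04],[[0,0,0],[0,0.0025,-0.025],0.04]]'; python3 see.py 7
```

```text
time: 10.32
eef_pos: [0.5803, -0.173, 0.1038]
ee_rot: [0.874, -0.475, 0.05, -0.093]
force: [0.2, 0.2, -3.8]
finger_gap: 0.0493
(array([-0.0001,  0.0224,  0.0488]), np.float64(32.92), np.float64(-0.05), np.float64(0.06)) [ 0.2  0.2 -3.8]
```

View pics/side7.png

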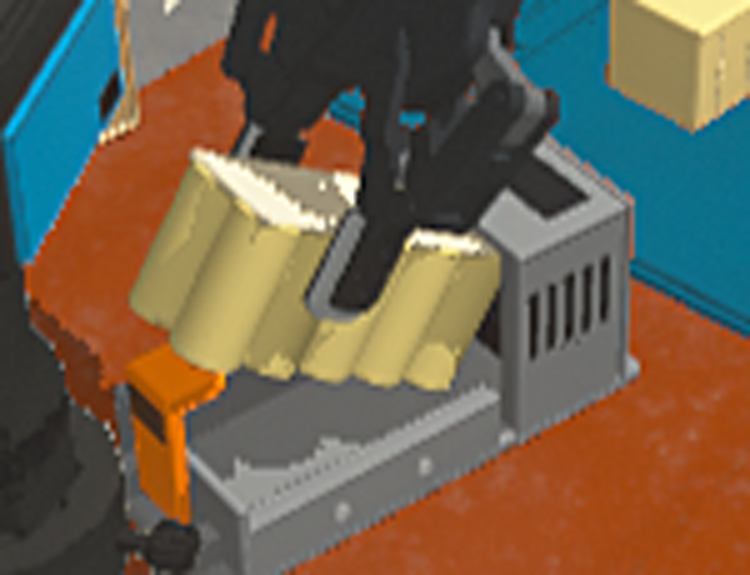

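View pics/scene7.png

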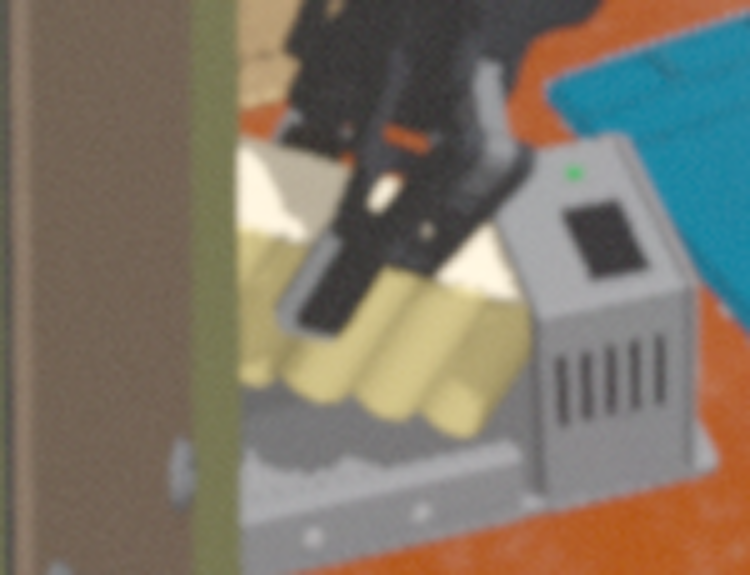

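```bash
python3 -m pendant '[[[0,0,0],[0,0,-0.006],0.04],[[0,0,0],[0,0,-0.012],0.04],[[0,0,0],[0,0,-0.018],0.04],[[0,0,0],[0,0,-0.018],0.04]]'; python3 see.py 8;  python3 -c "
from plan import *;
for g in (.001,-.001): print(delta(*target(*slide(0,gap=g))))"
```

```text
time: 10.92
eef_pos: [0.5771, -0.1878, 0.094]
ee_rot: [0.874, -0.475, 0.05, -0.093]
force: [-0.3, 0.9, -2.9]
finger_gap: 0.0488
(array([-0.0002,  0.0073,  0.0389]), np.float64(32.93), np.float64(-0.06), np.float64(0.05)) [-0.3  0.9 -2.9]
(array([0.06, 0.02, 0.09]), array([ 0.    , -0.0017, -0.0105]))
(array([0.06, 0.02, 0.09]), array([ 0.    ,  0.    , -0.0116]))
```

View pics/side8.png

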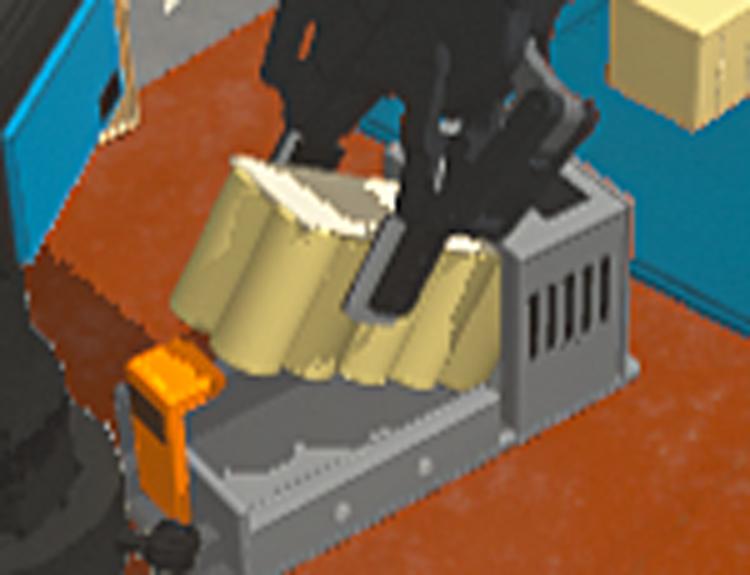

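```bash
python3 -m pendant '[[[0,0,0],[0,0,-0.004],0.04],[[0,0,0],[0,-0.0005,-0.008],0.04],[[0,0,0],[0,-0.001,-0.011],0.04],[[0,0,0],[0,-0.001,-0.011],0.04]]'; python3 see.py 9;  python3 -c "
from plan import *;
for g in (.001,-.001): print(delta(*target(*slide(0,gap=g))))"
```

```text
time: 11.52
eef_pos: [0.5752, -0.1972, 0.0891]
ee_rot: [0.874, -0.475, 0.05, -0.093]
force: [-0.2, 0.1, -3.3]
finger_gap: 0.0492
(array([-0.    , -0.0023,  0.0341]), np.float64(32.94), np.float64(-0.06), np.float64(0.07)) [-0.2  0.1 -3.3]
(array([0.07, 0.01, 0.09]), array([ 0.    , -0.0006,  0.0006]))
(array([0.07, 0.01, 0.09]), array([ 0.    ,  0.001 , -0.0005]))
```

View pics/side9.png

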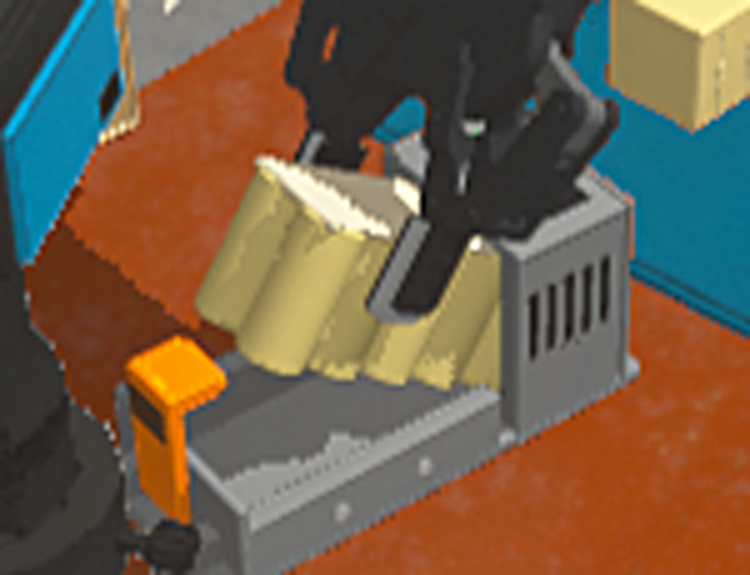

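View pics/scene9.png

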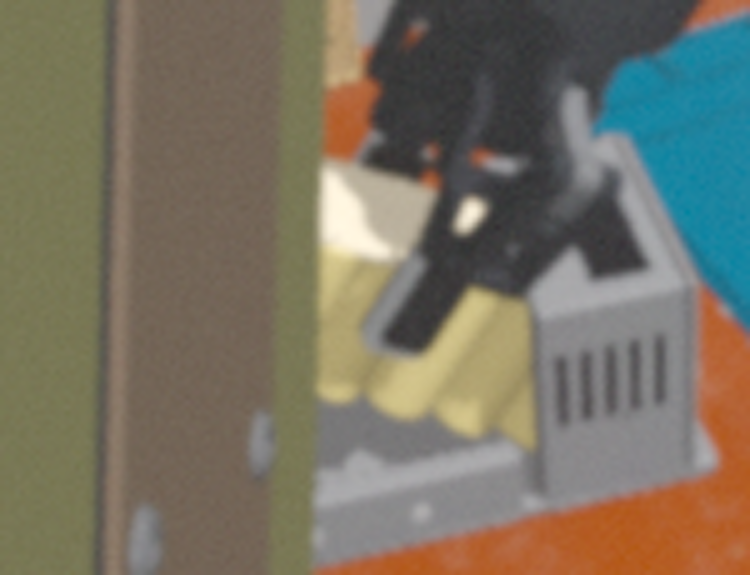

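```bash
python3 -m pendant '[[[0,0,0],[0,0.0008,-0.0005],0.04],[[0,0,0],[0,0.0017,-0.0011],0.04],[[0,0,0],[0,0.0017,-0.0011],0.04]]';python3 -m pendant '[[[0,0,0],[0,0.0008,-0.0005],0.04],[[0,0,0],[0,0.0017,-0.0011],0.04],[[0,0,0],[0,0.0017,-0.0011],0.04]]'; python3 -c "
from plan import *;print(cur(),env.state()['force'])"
```

```text
time: 12.0
eef_pos: [0.5755, -0.1967, 0.0878]
ee_rot: [0.874, -0.475, 0.05, -0.093]
force: [-1.1, 1.2, 0.9]
finger_gap: 0.0489
time: 12.38
eef_pos: [0.5756, -0.1964, 0.0873]
ee_rot: [0.874, -0.474, 0.05, -0.094]
force: [-3.0, 3.1, 10.4]
finger_gap: 0.0493
(array([ 0.0003, -0.0014,  0.0323]), np.float64(33.05), np.float64(-0.09), np.float64(0.13)) [-2.95039869  3.08823289 10.43348423]
```

```bash
cat >> plan.py <<'E'
def lev(th,zc=-.0008,L0=-.064):
    t=np.radians(th); return L0+.014*np.tan(t)+.0625*np.cos(t), .0625*np.sin(t)+zc, th
def show(ths,**k):
    s=env.state(); print('t',s['time'],'cur',cur(s),'F',np.round(s['force'],1),'gap',round(s['finger_gap'],4))
    for th in ths: r,d=delta(*target(*lev(th,**k)),s=s); print(th,r,d)
E
python3 -c "
from plan import *;show([33,30,27,24,21,18,15,12])"
```

```text
t 12.375 cur (array([ 0.0003, -0.0014,  0.0323]), np.float64(33.05), np.float64(-0.09), np.float64(0.13)) F [-3.   3.1 10.4] gap 0.0493
33 [-0.05 -0.    0.16] [-0.0002 -0.0014 -0.0004]
30 [-3.05 -0.    0.16] [-0.0002  0.0027  0.0007]
27 [-6.05 -0.01  0.16] [-0.0002  0.0069  0.0017]
24 [-9.05 -0.01  0.16] [-0.0002  0.0112  0.0024]
21 [-12.05  -0.02   0.16] [-0.0002  0.0156  0.0029]
18 [-15.05  -0.02   0.16] [-0.0002  0.02    0.0032]
15 [-18.05  -0.03   0.16] [-0.0003  0.0246  0.0032]
12 [-21.05  -0.03   0.16] [-0.0003  0.0292  0.003 ]
```

```bash
python3 -m pendant '[[[0,0,0],[0,-0.0014,-0.0004],0.04],[[-3,0,0],[0,0.0027,0.0007],0.04],[[-6,0,0],[0,0.007,0.0017],0.04],[[-9,0,0],[0,0.0112,0.0024],0.04],[[-12,0,0],[0,0.0156,0.0029],0.04],[[-12,0,0],[0,0.0156,0.0029],0.04]]'; python3 see.py 10;  python3 -c "
from plan import *;show([18,15,12,9,6,3,0])"
```

```text
time: 13.12
eef_pos: [0.5781, -0.1848, 0.0758]
ee_rot: [0.82, -0.563, 0.058, -0.088]
force: [0.2, 1.2, -2.3]
finger_gap: 0.0488
(array([0.0003, 0.0006, 0.0215]), np.float64(21.05), np.float64(0.02), np.float64(0.16)) [ 0.2  1.2 -2.3]
t 13.225 cur (array([ 0.0004, -0.    ,  0.0215]), np.float64(21.11), np.float64(-0.07), np.float64(0.14)) F [ 0.5  1.2 -1.4] gap 0.0492
18 [-3.11 -0.02  0.15] [-0.0003  0.0042  0.0011]
15 [-6.11 -0.02  0.15] [-0.0003  0.0086  0.0021]
12 [-9.11 -0.02  0.15] [-0.0003  0.0131  0.0028]
9 [-12.11  -0.03   0.15] [-0.0003  0.0177  0.0033]
6 [-15.11  -0.03   0.15] [-0.0003  0.0224  0.0036]
3 [-18.11  -0.04   0.15] [-0.0004  0.0271  0.0036]
0 [-21.11  -0.04   0.15] [-0.0004  0.0318  0.0034]
```

View pics/side10.png

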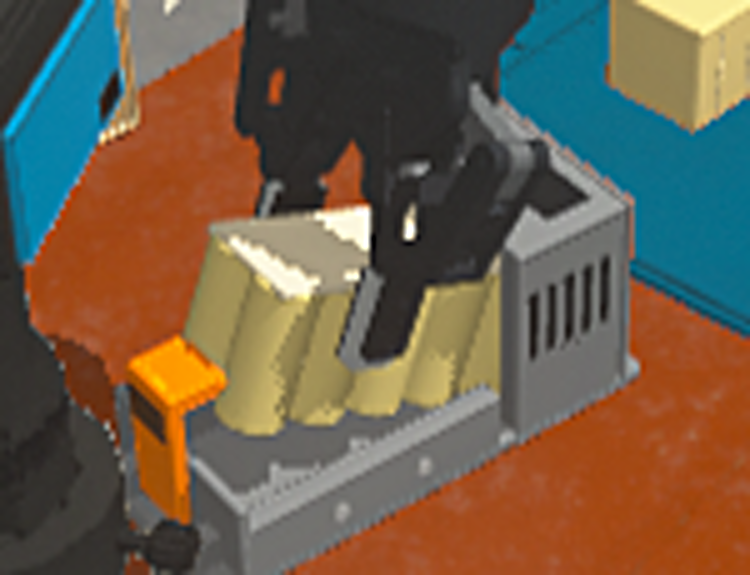

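```bash
python3 -m pendant '[[[-3,0,0],[0,0.0042,0.0011],0.04],[[-6,0,0],[0,0.0086,0.0021],0.04],[[-9,0,0],[0,0.0131,0.0028],0.04],[[-9,0,0],[0,0.0131,0.0028],0.04]]'; python3 see.py 11;  python3 -c "
from plan import *;show([9,6,3,0,-1])"
```

```text
time: 13.72
eef_pos: [0.5798, -0.1787, 0.0645]
ee_rot: [0.773, -0.625, 0.065, -0.083]
force: [0.9, -0.5, -0.2]
finger_gap: 0.0491
(array([ 0.0006, -0.0001,  0.0121]), np.float64(12.08), np.float64(-0.03), np.float64(0.15)) [ 0.9 -0.5 -0.2]
t 13.825 cur (array([ 0.0007, -0.0002,  0.0123]), np.float64(12.18), np.float64(-0.09), np.float64(0.15)) F [ 0.4  1.2 -0.3] gap 0.049
9 [-3.18 -0.06  0.16] [-0.0006  0.0047  0.0016]
6 [-6.18 -0.06  0.16] [-0.0006  0.0093  0.0026]
3 [-9.18 -0.07  0.16] [-0.0006  0.0139  0.0033]
0 [-12.18  -0.07   0.16] [-0.0006  0.0186  0.0038]
-1 [-13.18  -0.07   0.16] [-0.0006  0.0202  0.0039]
```

View pics/side11.png

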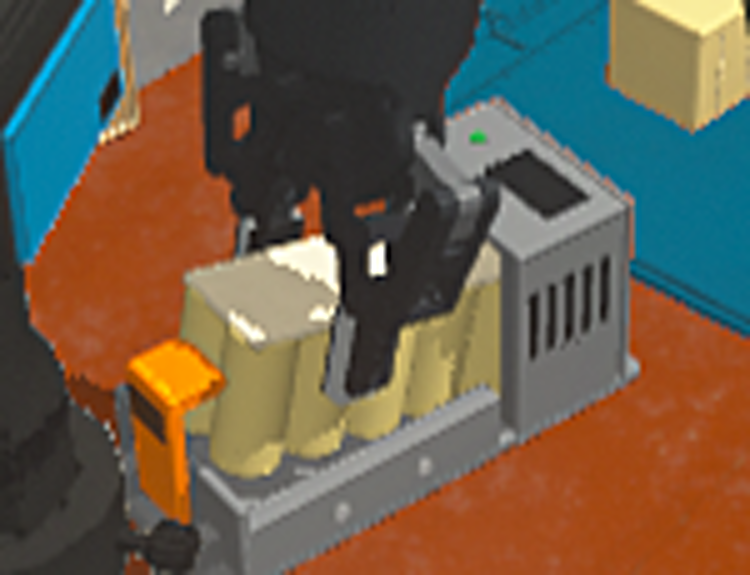

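```bash
python3 -m pendant '[[[-1.5,0,0],[0,0.0024,0.0008],0.04],[[-3,0,0],[0,0.0047,0.0014],0.04],[[-4.5,0,0],[0,0.007,0.002],0.04],[[-6,0,0],[0,0.0093,0.0024],0.04],[[-6,0,0],[0,0.0093,0.0024],0.04]]'; python3 see.py 12;  python3 -c "
from plan import *;show([6,3,0,-1])"
```

```text
time: 14.45
eef_pos: [0.5809, -0.1748, 0.0561]
ee_rot: [0.739, -0.665, 0.07, -0.08]
force: [-1.1, -3.3, 2.1]
finger_gap: 0.0492
(array([ 0.001 , -0.0006,  0.0057]), np.float64(6.06), np.float64(-0.04), np.float64(0.18)) [-1.1 -3.3  2.1]
t 14.55 cur (array([ 0.001 , -0.0006,  0.0057]), np.float64(6.14), np.float64(-0.07), np.float64(0.17)) F [-0.1 -3.1  3.4] gap 0.0492
6 [-0.14 -0.05  0.18] [-0.0008 -0.      0.0003]
3 [-3.14 -0.06  0.18] [-0.0009  0.0045  0.0015]
0 [-6.14 -0.06  0.18] [-0.0009  0.0092  0.0025]
-1 [-7.14 -0.06  0.18] [-0.0009  0.0107  0.0028]
```

View pics/side12.png

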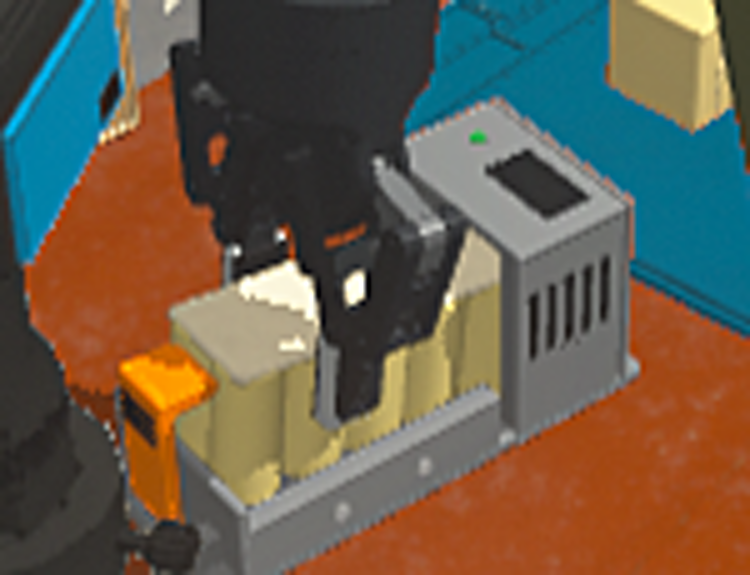

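```bash
python3 -m pendant '[[[-1,0,0],[-0.0003,0.0015,0.0004],0.04],[[-2,0,0],[-0.0006,0.003,0.0007],0.04],[[-3,0,0],[-0.0008,0.0045,0.001],0.04],[[-4,0,0],[-0.0008,0.006,0.0014],0.04],[[-4,0,0],[-0.0008,0.006,0.0014],0.04]]';   python3 -c "
from plan import *;show([2,0,-1])"
```

```text
time: 15.18
eef_pos: [0.5813, -0.1724, 0.0507]
ee_rot: [0.716, -0.69, 0.072, -0.078]
force: [1.5, -1.5, 2.5]
finger_gap: 0.0488
t 15.175 cur (array([ 0.0009, -0.001 ,  0.0017]), np.float64(2.17), np.float64(-0.03), np.float64(0.24)) F [ 1.5 -1.5  2.5] gap 0.0488
2 [-0.17 -0.02  0.25] [-0.0007  0.0004  0.    ]
0 [-2.17 -0.03  0.25] [-0.0007  0.0034  0.0009]
-1 [-3.17 -0.03  0.25] [-0.0008  0.0049  0.0013]
```

```bash
python3 -m pendant '[[[-0.7,0,0.1],[-0.0004,0.0012,0.0003],0.04],[[-1.5,0,0.2],[-0.0007,0.0024,0.0005],0.04],[[-2.2,0,0.2],[-0.0007,0.0036,0.0007],0.04],[[-2.2,0,0.2],[-0.0007,0.0042,0.0007],0.04],[[-2.2,0,0.2],[-0.0007,0.0042,0.0007],0.04]]';   python3 see.py 13; python3 -c "
from plan import *;show([0,-1])"
```

```text
time: 15.8
eef_pos: [0.5815, -0.1715, 0.0481]
ee_rot: [-0.703, 0.703, -0.074, 0.076]
force: [-3.0, -1.8, 14.6]
finger_gap: 0.0493
(array([ 0.0008, -0.0016,  0.    ]), np.float64(-0.03), np.float64(-0.04), np.float64(0.14)) [-3.  -1.8 14.6]
t 15.9 cur (array([ 0.0008, -0.0016,  0.    ]), np.float64(-0.03), np.float64(-0.04), np.float64(0.15)) F [-2.9 -1.4 14.7] gap 0.0488
0 [ 0.03 -0.04  0.15] [-0.0008  0.0008  0.0001]
-1 [-0.97 -0.04  0.14] [-0.0008  0.0023  0.0006]
```

View pics/side13.png

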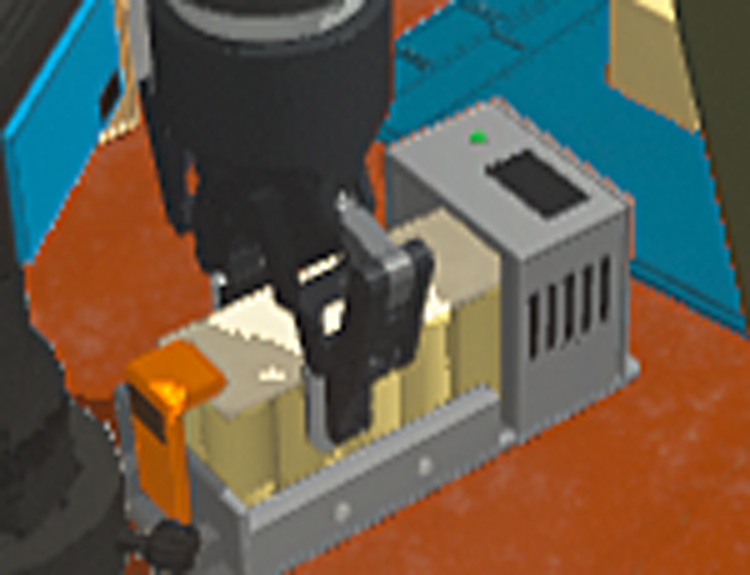

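```bash
python3 -m pendant '[[[0,0,0],[0,-0.0005,0],0.05],[[0,0,0],[0,-0.0005,0],0.06],[[0,0,0],[0,-0.0005,0],0.075],[[0,0,0],[0,-0.0005,0],0.075],[[0,0,0],[0,-0.0005,0],0.075]]'; python3 -m pendant '[[[0,0,0],[0,-0.02,0],0.075],[[0,0,0],[0,-0.05,0],0.075],[[0,0,0],[0,-0.09,0],0.075],[[0,0,0],[0,-0.13,0],0.075],[[0,0,0],[0,-0.16,0],0.075],[[0,0,0],[0,-0.16,0],0.075]]'; python3 see.py 14; python3 look.py w14
```

```text
time: 16.52
eef_pos: [0.5814, -0.1714, 0.0484]
ee_rot: [-0.703, 0.703, -0.074, 0.075]
force: [0.4, -0.1, -0.0]
finger_gap: 0.0751
time: 17.27
eef_pos: [0.5828, -0.1718, 0.2114]
ee_rot: [-0.703, 0.704, -0.072, 0.077]
force: [0.3, -0.5, -0.2]
finger_gap: 0.0752
(array([ 0.0023, -0.0016,  0.1633]), np.float64(-0.04), np.float64(-0.03), np.float64(0.42)) [ 0.3 -0.5 -0.2]
{'time': 17.375, 'eef_pos': [0.581, -0.1712, 0.2082], 'force': [0.0539, 0.5399, -0.5795], 'finger_gap': 0.0751, 'joints': [-0.2865, 0.337, -0.0929, 1.1387, -0.0001, 1.4961]}
[[ 9.776e-01  2.100e-03  2.103e-01]
 [-2.103e-01 -7.000e-04  9.776e-01]
 [ 2.200e-03 -1.000e+00 -3.000e-04]]
```

View pics/side14.png

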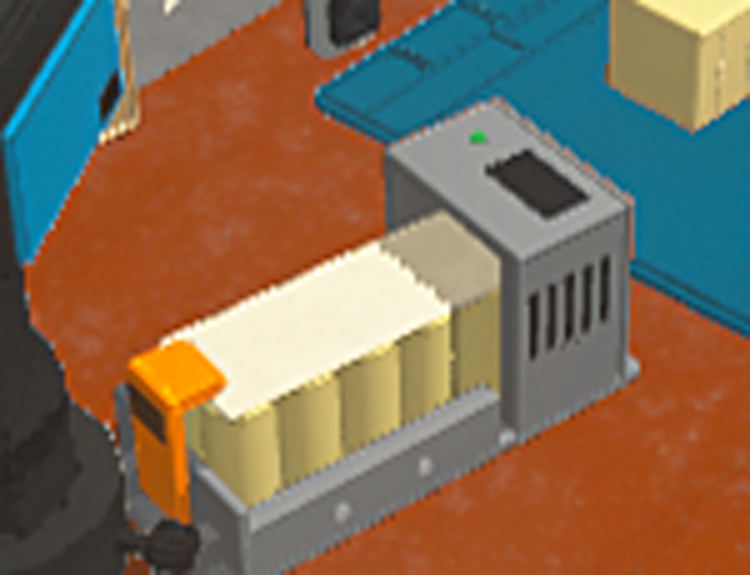

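View pics/w14.png

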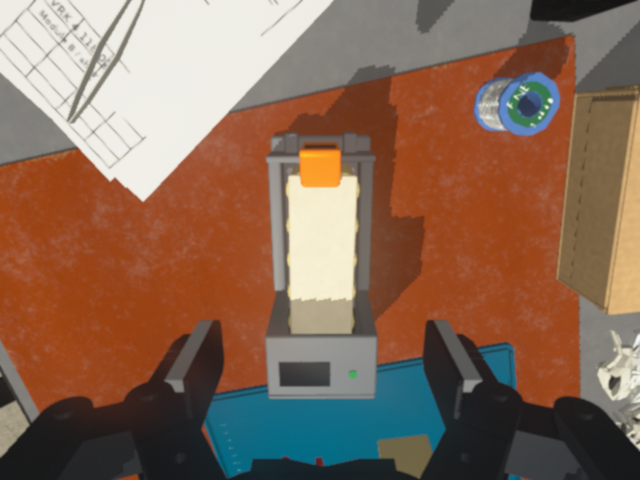

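```bash
python3 - <<'E'
from plan import *
import pickle
p=pickle.load(open('w14.pkl','rb')); Rd=Ro.from_euler('z',DYAW).as_matrix()
f=lambda L:proj(p,np.array(L)@Rd.T+[DX,DY,0]).round(1).tolist()
print('mouth',f([[-.039,-.0455,.089],[.039,-.0455,.089]]),'nose',f([[-.013,.0535,.074],[.013,.0535,.074]]))
for Y in(0,-.003): print(Y,f([[-.0233,.062+Y,.064],[.0233,.062+Y,.064]]))
cv2.imwrite('pics/w14z.png',cv2.resize(p['pixels'][120:270,250:400,::-1],(600,600),interpolation=cv2.INTER_CUBIC))
E
```

```text
mouth [[264.9, 334.4], [377.0, 334.1]] nose [[300.5, 189.1], [340.3, 189.0]]
0 [[285.6, 173.7], [355.3, 173.5]]
-0.003 [[285.7, 178.2], [355.2, 178.0]]
```

View pics/w14z.png

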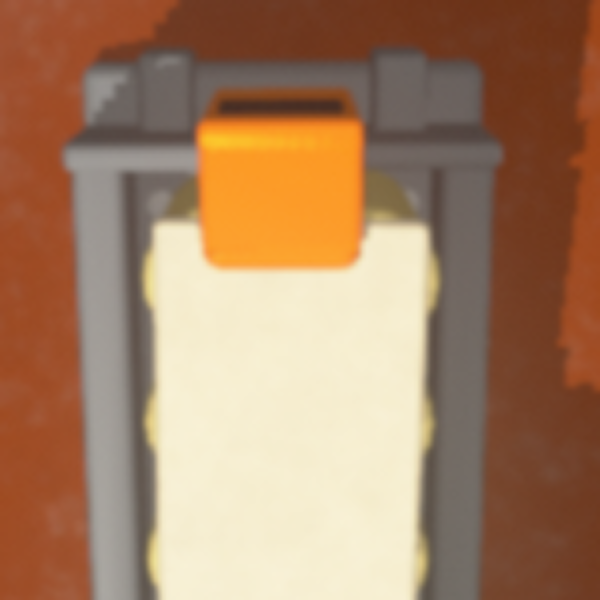

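```bash
python3 - <<'E'
from plan import *
import pickle
p=pickle.load(open('w14.pkl','rb')); Rd=Ro.from_euler('z',DYAW).as_matrix()
from scipy.optimize import least_squares
f=lambda L,o=(0,0):proj(p,np.array(L)@Rd.T+[DX,DY,0]+Rd@[o[0],o[1],0])
# rows of features: wall inner, wall outer, nose, mouth
m=[(.0655,.040,120+166/4),(.0705,.040,120+133/4),(.0535,.074,120+267/4),(-.0455,.089,334.5)]
for y,z,v in m: print(y,z,f([[0,y,z]])[0,1].round(1),v)
# camera pitch/offset: fit dy,dz
r=least_squares(lambda o:[proj(p,(np.array([[0,y,z+o[1]]])@Rd.T+[DX,DY,0]+Rd@[0,o[0],0]))[0,1]-v for y,z,v in m],[0,0]); print(r.x,r.fun)
o=r.x
g=lambda Y:proj(p,(np.array([[0,Y,.064+o[1]]])@Rd.T+[DX,DY,0]+Rd@[0,o[0],0]))[0,1]
from scipy.optimize import brentq
print('plate +y edge dock y',brentq(lambda Y:g(Y)-(120+222/4),.04,.08))
E
```

```text
0.0655 0.04 163.4 161.5
0.0705 0.04 156.4 153.25
0.0535 0.074 189.1 186.75
-0.0455 0.089 334.2 334.5
[0.00232368 0.00420703] [-0.56304893  0.51125199  0.02937184  0.01582207]
plate +y edge dock y 0.05908862649218455
```

```bash
python3 - <<'E'
from plan import *
M=T(env.state()); print(M[:3,3], M[:3,:3].T@(np.array([.5815,-.1715,.0495])-M[:3,3]))
E
```

```text
[ 0.58049468 -0.17109401  0.20738901] [ 9.55974172e-04  1.57889765e-01 -1.54405084e-04]
```

```bash
python3 -m pendant '[[[0,0,0],[0.001,0.05,0],0.075],[[0,0,0],[0.001,0.1,0],0.075],[[0,0,0],[0.001,0.14,0],0.075],[[0,0,0],[0.001,0.155,0],0.075],[[0,0,0],[0.001,0.157,0],0.075],[[0,0,0],[0.001,0.157,0],0.075]]' 30; python3 -m pendant '[[[0,0,0],[0,0,0],0.045],[[0,0,0],[0,0,0],0.045],[[0,0,0],[0,0,0],0.045],[[0,0,0],[0,0,0],0.045]]' 30;python3 -m pendant '[[[0,0,0],[0,0,0.001],0.045],[[0,0,0],[0,0,0.002],0.045],[[0,0,0],[0,0,0.003],0.045],[[0,0,0],[0,0,0.003],0.045]]' 30
```

```text
time: 18.18
eef_pos: [0.5826, -0.1716, 0.0517]
ee_rot: [-0.703, 0.703, -0.074, 0.076]
force: [0.5, 0.8, -0.2]
finger_gap: 0.0751
time: 18.68
eef_pos: [0.5833, -0.172, 0.0534]
ee_rot: [-0.703, 0.704, -0.073, 0.076]
force: [-2.3, -0.1, 7.5]
finger_gap: 0.0496
time: 19.18
eef_pos: [0.5838, -0.1692, 0.0534]
ee_rot: [-0.703, 0.704, -0.073, 0.076]
force: [-1.9, -1.2, -0.8]
finger_gap: 0.0498
```

```bash
python3 -m pendant '[[[0,0,0],[0,0,0],0.055],[[0,0,0],[0,0,0],0.065],[[0,0,0],[0,0,0],0.075],[[0,0,0],[0,0,0],0.075]]'; python3 -m pendant '[[[0,0,0],[0,-0.03,0],0.075],[[0,0,0],[0,-0.07,0],0.075],[[0,0,0],[0,-0.11,0],0.075],[[0,0,0],[0,-0.15,0],0.075],[[0,0,0],[0,-0.155,0],0.075],[[0,0,0],[0,-0.155,0],0.075],[[0,0,0],[0,-0.155,0],0.075]]'; python3 see.py 15; python3 look.py w15; python3 - <<'E'
from plan import *
import pickle
p=pickle.load(open('w15.pkl','rb'))
cv2.imwrite('pics/w15z.png',cv2.resize(p['pixels'][120:270,250:400,::-1],(600,600),interpolation=cv2.INTER_CUBIC))
E
```

```text
time: 19.68
eef_pos: [0.5839, -0.1692, 0.0535]
ee_rot: [-0.703, 0.704, -0.073, 0.076]
force: [-0.2, 0.1, 0.3]
finger_gap: 0.075
time: 20.55
eef_pos: [0.5823, -0.1686, 0.2069]
ee_rot: [-0.703, 0.704, -0.074, 0.075]
force: [-0.0, 0.7, -0.7]
finger_gap: 0.0745
(array([0.001 , 0.0014, 0.1588]), np.float64(-0.06), np.float64(-0.03), np.float64(0.11)) [-0.   0.7 -0.7]
{'time': 20.65, 'eef_pos': [0.5824, -0.1686, 0.2069], 'force': [-0.1018, 0.0003, -0.5356], 'finger_gap': 0.0749, 'joints': [-0.2813, 0.3389, -0.0931, 1.1367, -0.0009, 1.5013]}
[[ 0.9777  0.0017  0.2102]
 [-0.2102 -0.0014  0.9777]
 [ 0.0019 -1.     -0.001 ]]
```

View pics/w15z.png

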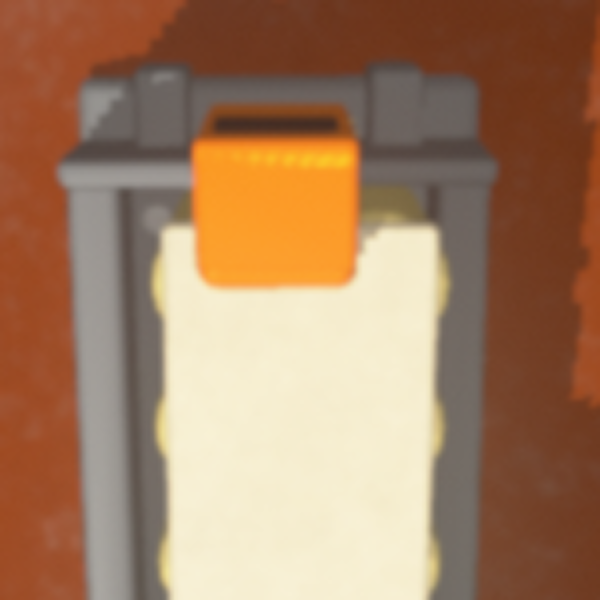

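View pics/side15.png

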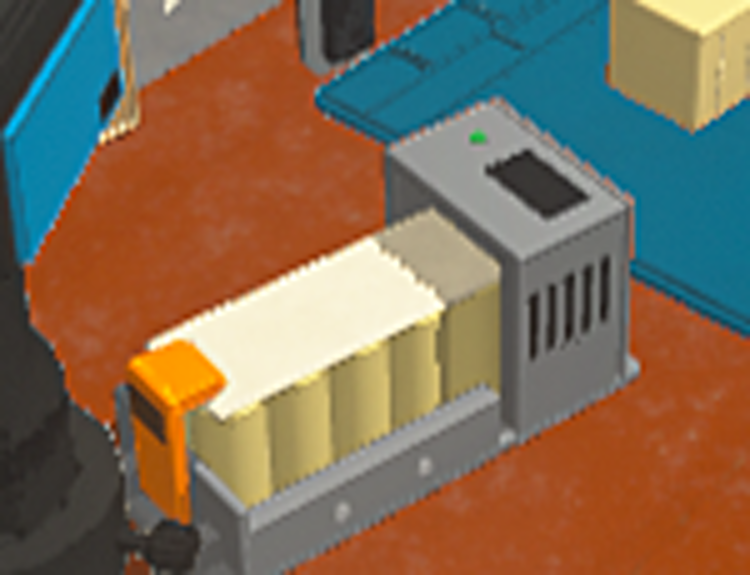

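View pics/scene15.png

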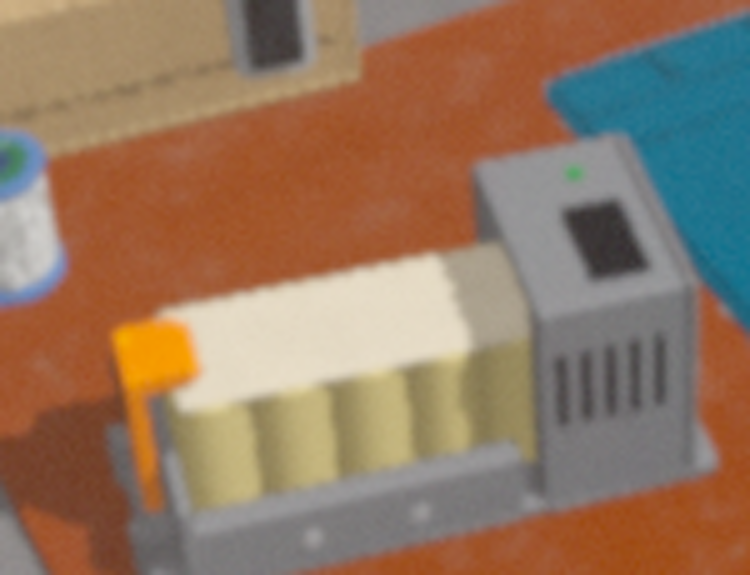

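```bash
python3 -m pendant '[[[0,0,0],[0.0015,0.05,0],0.075],[[0,0,0],[0.0015,0.1,0],0.075],[[0,0,0],[0.0015,0.14,0],0.075],[[0,0,0],[0.0015,0.155,0],0.075],[[0,0,0],[0.0015,0.158,0],0.075],[[0,0,0],[0.0015,0.158,0],0.075]]' 30; python3 -m pendant '[[[0,0,0],[0,0,0],0.045],[[0,0,0],[0,0,0],0.045],[[0,0,0],[0,0,0],0.045],[[0,0,0],[0,0,0],0.045]]' 30;python3 -m pendant '[[[0,0,0],[-0.001,0,0],0.045],[[0,0,0],[-0.002,0,0],0.045],[[0,0,0],[-0.003,0,0],0.045],[[0,0,0],[-0.0033,0,0],0.045],[[0,0,0],[-0.0033,0,0],0.045]]' 30
```

```text
time: 21.45
eef_pos: [0.5855, -0.1695, 0.0505]
ee_rot: [-0.703, 0.704, -0.073, 0.076]
force: [-0.3, -0.3, -0.3]
finger_gap: 0.0752
time: 21.95
eef_pos: [0.584, -0.1695, 0.052]
ee_rot: [-0.702, 0.704, -0.074, 0.076]
force: [-8.2, 1.2, 8.1]
finger_gap: 0.0494
time: 22.58
eef_pos: [0.5811, -0.1688, 0.0521]
ee_rot: [-0.702, 0.704, -0.074, 0.076]
force: [1.2, 0.8, -3.4]
finger_gap: 0.0499
```

```bash
python3 -m pendant '[[[0,0,0],[0,0.001,0],0.045],[[0,0,0],[0,0.001,0],0.055],[[0,0,0],[0,0.001,0],0.065],[[0,0,0],[0,0.001,0],0.075],[[0,0,0],[0,0.001,0],0.075]]'; python3 -m pendant '[[[0,0,0],[0,-0.03,0],0.075],[[0,0,0],[0,-0.07,0],0.075],[[0,0,0],[0,-0.11,0],0.075],[[0,0,0],[0,-0.15,0],0.075],[[0,0,0],[0,-0.155,0],0.075],[[0,0,0],[0,-0.155,0],0.075],[[0,0,0],[0,-0.155,0],0.075]]'; python3 see.py 16; python3 look.py w16; python3 - <<'E'
from plan import *
import pickle
p=pickle.load(open('w16.pkl','rb'))
cv2.imwrite('pics/w16z.png',cv2.resize(p['pixels'][120:270,250:400,::-1],(600,600),interpolation=cv2.INTER_CUBIC))
E
```

```text
time: 23.2
eef_pos: [0.5811, -0.1689, 0.051]
ee_rot: [-0.702, 0.704, -0.074, 0.076]
force: [-0.3, -0.1, 0.5]
finger_gap: 0.0751
time: 24.08
eef_pos: [0.5798, -0.1682, 0.2044]
ee_rot: [-0.703, 0.704, -0.075, 0.075]
force: [-1.2, 0.1, 0.1]
finger_gap: 0.075
(array([-0.0016,  0.0012,  0.1563]), np.float64(-0.1), np.float64(-0.02), np.float64(0.02)) [-1.2  0.1  0.1]
{'time': 24.175, 'eef_pos': [0.5799, -0.1682, 0.2045], 'force': [0.2202, -0.932, -0.2124], 'finger_gap': 0.075, 'joints': [-0.2815, 0.3366, -0.102, 1.1316, -0.0017, 1.5009]}
[[ 9.777e-01  1.000e-04  2.101e-01]
 [-2.101e-01 -1.800e-03  9.777e-01]
 [ 5.000e-04 -1.000e+00 -1.700e-03]]
```

View pics/w16z.png

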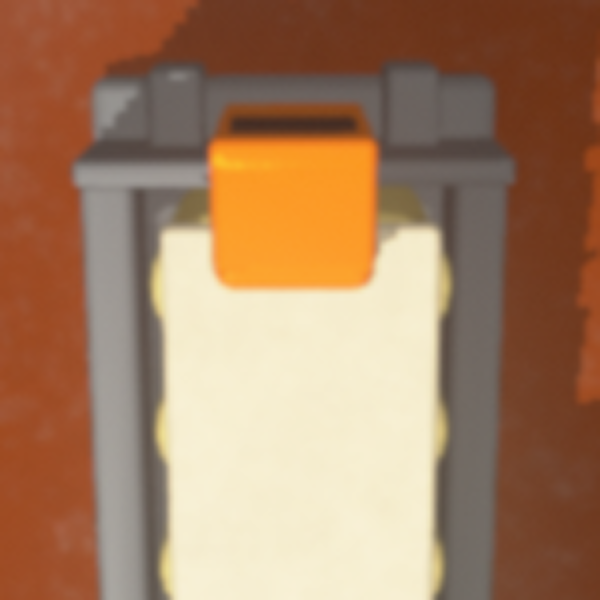

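View pics/side16.png

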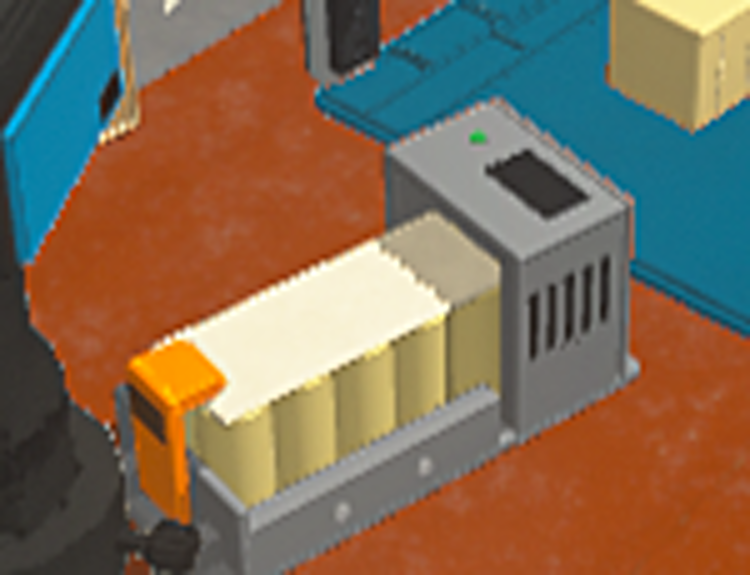

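View pics/scene16.png

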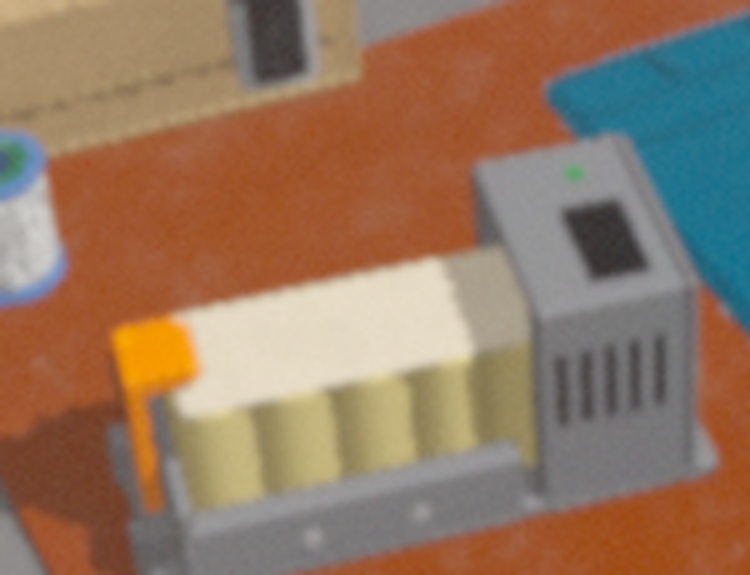

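```bash
python3 -c "
from rig import env
print(env.state()['time'],env.state()['force']);print(env.job_done())"
```

```text
24.225 [ 0.57107192 -0.46708037  0.06606566]
the job is handed in; nothing more can be done
None
```

The long pack is seated in the dock, level and same way up, with the orange latch snapped back over its top edge. The job was handed in at about 24 s of the 48 s allowed.

**What I did:** I gripped the pack across its width near the top, tilted it about 33°, and slid the hood end in under the hood until it touched the floor. I then laid it level while pressing the latch end down. The highest force I read was about 15 N.

**One correction:** after I released the pack, the wrist camera put it about 3 mm off centre, against the end stop and right at the seating limit. I gripped it again and moved it about 3 mm toward the latch. That regrip also pushed it about 2 mm sideways, to roughly 3 mm off centre, so I gripped it once more and moved it back.

**Last checks:**
- **Position:** by the wrist camera the pack is about 1 mm from the dock's centre across its width and about 0 mm along its length.
- **Latch:** it is at its rest position over the top edge in all three cameras.
- **Robot:** the gripper was open, about 0.15 m above the pack, and reading no load when I handed in.
- **Other items:** I never touched the short pack, the spool or the side cutters. The spool and short pack look unmoved in the pictures. I did not check the side cutters in the final pictures.

**Disagreement:** the fixed cameras, the wrist camera and the arm's own position readings differed by 2 to 4 mm in absolute terms. I judged the final fit from the pack and dock within the same picture.

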